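# Clamp up the bridge blanks and put the dust nozzle over them

## Task

Swing the dust nozzle out to its outer stop, then set every bridge blank flat on the clamping bed, on a pair of locating pins each. Next take the crank from its tray, fit it down onto the square screw end and wind it clockwise until the moving jaw is fully home, then take the crank off and put it back in its tray, hub down. Last, swing the nozzle back in over the bed to its inner stop; leave everything else on the bench where it is.

Things in the scene. Friction and masses are not known exactly. Their poses are not given: they have to be found in the camera images.
- bed: Clamping bed fixed to the bench: pale wooden plate 200 x 220 mm (its x, y), top 25 mm above the bench, turned up to 10 degrees. Origin: centre of its underside. On it: three pairs of pins; a steel fixed jaw at its +x edge (inner face at x = 76 mm, top 50 mm above the bench); the moving jaw at its -x edge. Beside its -y edge: green screw box 70 x 70 x 50 mm. At (100, 205) mm: the nozzle's green post.
- station0 (a point): Point on the bed's top face midway between a pair of steel pins (bed x = 20, y = -70 mm). Pins: 8 mm thick, 18 mm high (the top 6 mm tapered), 70 mm apart along the bed's x. A seated blank has its origin here and its long side along the bed's x (either way round), a pin in each hole. Any blank may go on any station.
- station1 (a point): Point on the bed's top face midway between a pair of steel pins (bed x = 20, y = 0 mm). Pins: 8 mm thick, 18 mm high (the top 6 mm tapered), 70 mm apart along the bed's x. A seated blank has its origin here and its long side along the bed's x (either way round), a pin in each hole. Any blank may go on any station.
- station2 (a point): Point on the bed's top face midway between a pair of steel pins (bed x = 20, y = 70 mm). Pins: 8 mm thick, 18 mm high (the top 6 mm tapered), 70 mm apart along the bed's x. A seated blank has its origin here and its long side along the bed's x (either way round), a pin in each hole. Any blank may go on any station.
- blank0: Dark rosewood bridge blank, a flat bar 110 x 34 x 20 mm (x, y, z of its frame) with two round 11 mm holes right through it from top to bottom, 70 mm apart on its long centre line (at x = +-35 mm). 60 g. Starts lying flat on the bench to the right of the bed. Origin: centre of its underside. May be absent (None).
- blank1: Dark rosewood bridge blank, a flat bar 110 x 34 x 20 mm (x, y, z of its frame) with two round 11 mm holes right through it from top to bottom, 70 mm apart on its long centre line (at x = +-35 mm). 60 g. Starts lying flat on the bench to the right of the bed. Origin: centre of its underside. May be absent (None).
- blank2: Dark rosewood bridge blank, a flat bar 110 x 34 x 20 mm (x, y, z of its frame) with two round 11 mm holes right through it from top to bottom, 70 mm apart on its long centre line (at x = +-35 mm). 60 g. Starts lying flat on the bench to the right of the bed. Origin: centre of its underside. May be absent (None).
- jaw (a joint): Travel of the moving jaw (dark steel bar 22 x 210 mm, top 50 mm above the bench) along the bed's +x, m: 0 = fully open, 0.035 = fully home at its stop, 0.5 mm from the ends of seated blanks. It moves only with the screw: 14 mm per turn.
- screw (a joint): Angle of the upright screw, rad, growing clockwise seen from above; 0 = jaw open, 15.7 (2.5 turns) = jaw home, with hard stops at both ends. Stiff: takes about 0.12 N m to turn (2 N at the crank handle) and stays where it is left. Its square faces are parallel to the bed's sides at 0. Starts between 0 and 1.2.
- screw_foot (a point): Centre of the flange (32 mm across) at the foot of the square screw end, 54 mm above the bench, on the screw's vertical axis (bed x = -20, y = -165 mm); a fitted crank's hub rests on it. The square is 14 mm across flats and rises 32 mm above this point, its last 10 mm tapered to 8 mm square. This point's x and y axes turn with the screw, parallel to the square's faces.
- crank: Steel crank, 0.44 kg, loose, hub down in its tray. Hub: 34 mm cube with a 16.5 mm square hole right through, top to bottom; grip it across its y faces. A bar 14 mm wide, 21 to 33 mm up, runs to the handle (+x) and to a counterweight ball (30 mm, at x = -50 mm). Origin: centre of the hub's underside. Fits the screw at any quarter turn, with 8 degrees of play.
- crank_handle (a point): Point on the crank's handle: an upright black round grip 22 mm across, free to spin about its own axis, its axis 75 mm from the hub's axis along the crank's +x, reaching from 34 to 80 mm above the hub's underside. This point lies on its axis, 58 mm above the hub's underside (with the crank fitted, 112 mm above the bench).
- tray: Dark wooden tray fixed on the bench, 210 x 130 mm (x, y of its frame) and 18 mm high, walls and floor 5 mm thick; the crank's place. Origin: centre of its underside; its inner floor is 5 mm above the bench.
- nozzle (a joint): Angle of the nozzle arm about its post, rad, growing clockwise seen from above: 0 = inner stop, nozzle over the middle of the bed; 1.3 = outer stop, nozzle clear to the left. Starts between 0 and 0.3. Stays where it is left (about 0.2 N m of friction, 1 N at the knob).
- nozzle_knob (a point): Point on the axis of the nozzle's knob, by which the arm is moved: upright wooden knob 22 mm across, 217 to 262 mm above the bench; this point is 242 mm up and 220 mm from the hinge axis. Under it: black hood 84 mm across, mouth 145 mm above the bench. A ribbed hose (38 mm) lies on the arm from the post to 28 mm short of the knob's axis, its top 246 mm up.
- nozzle_hinge (a point): Point on the vertical hinge axis of the nozzle arm, at the top of its post, 205 mm above the bench.
- sandblock: Cork sanding block 70 x 40 x 30 mm. Bystander, loose: leave it. Origin: centre of its underside or its middle.
- glue: White glue bottle, 52 mm across, 140 mm high. Bystander, loose: leave it. Origin: centre of its underside or its middle.
- dustbrush: Brush lying on the bench. Bystander, loose: leave it. Origin: centre of its underside or its middle.
- jar: Amber glass jar 64 mm across, 80 mm high. Bystander, loose: leave it. Origin: centre of its underside or its middle.
- offcut: Pale wood offcut 90 x 30 x 22 mm (no holes). Bystander, loose: leave it. Origin: centre of its underside or its middle.
There are look-alikes about, which are no part of the job. Several things have the shape of the crank; the one meant has the colours described above.

How it is judged:
On the way, in this order (a step that is already met when the one before it is completed fails the run):
1. the nozzle is swung clear, out to its outer stop (within about 9 degrees) (value of joint nozzle above 1.15 rad), for 0.2 s.
2. every blank is seated flat on a pair of pins (((horizontal distance between blank0 and station0 below 0.004 m and z of blank0 in the frame of bed below 0.0285 m and angle between the x axis of blank0 and the x axis of bed, either way round below 0.07 rad and angle between blank0's own z axis and vertical below 0.06 rad) or (horizontal distance between blank0 and station1 below 0.004 m and z of blank0 in the frame of bed below 0.0285 m and angle between the x axis of blank0 and the x axis of bed, either way round below 0.07 rad and angle between blank0's own z axis and vertical below 0.06 rad) or (horizontal distance between blank0 and station2 below 0.004 m and z of blank0 in the frame of bed below 0.0285 m and angle between the x axis of blank0 and the x axis of bed, either way round below 0.07 rad and angle between blank0's own z axis and vertical below 0.06 rad)) and ((horizontal distance between blank1 and station0 below 0.004 m and z of blank1 in the frame of bed below 0.0285 m and angle between the x axis of blank1 and the x axis of bed, either way round below 0.07 rad and angle between blank1's own z axis and vertical below 0.06 rad) or (horizontal distance between blank1 and station1 below 0.004 m and z of blank1 in the frame of bed below 0.0285 m and angle between the x axis of blank1 and the x axis of bed, either way round below 0.07 rad and angle between blank1's own z axis and vertical below 0.06 rad) or (horizontal distance between blank1 and station2 below 0.004 m and z of blank1 in the frame of bed below 0.0285 m and angle between the x axis of blank1 and the x axis of bed, either way round below 0.07 rad and angle between blank1's own z axis and vertical below 0.06 rad)) and ((horizontal distance between blank2 and station0 below 0.004 m and z of blank2 in the frame of bed below 0.0285 m and angle between the x axis of blank2 and the x axis of bed, either way round below 0.07 rad and angle between blank2's own z axis and vertical below 0.06 rad) or (horizontal distance between blank2 and station1 below 0.004 m and z of blank2 in the frame of bed below 0.0285 m and angle between the x axis of blank2 and the x axis of bed, either way round below 0.07 rad and angle between blank2's own z axis and vertical below 0.06 rad) or (horizontal distance between blank2 and station2 below 0.004 m and z of blank2 in the frame of bed below 0.0285 m and angle between the x axis of blank2 and the x axis of bed, either way round below 0.07 rad and angle between blank2's own z axis and vertical below 0.06 rad))), for 0.2 s.
3. the crank is fitted fully down on the square screw end, the jaw not yet wound (horizontal distance between crank and screw_foot below 0.005 m and z of crank in the frame of screw_foot below 0.006 m and angle between crank's own z axis and vertical below 0.12 rad and value of joint jaw below 0.015 m), for 0.2 s.
4. the jaw is wound home with the crank on the screw, the blanks still seated (all of step 2 and value of joint jaw above 0.031 m and horizontal distance between crank and screw_foot below 0.005 m and z of crank in the frame of screw_foot below 0.006 m and angle between crank's own z axis and vertical below 0.12 rad), for 0.2 s.
5. the crank is back in its tray, hub down, with the nozzle still clear (z of crank in the frame of tray below 0.012 m and x of crank in the frame of tray between -0.08 and 0.08 m and y of crank in the frame of tray between -0.055 and 0.055 m and angle between crank's own z axis and vertical below 0.15 rad and value of joint nozzle above 0.9 rad), for 0.2 s.
At the end, for the whole second after the job is handed in: Every blank present lies flat on a station (within 4 mm, turned less than 4 degrees), the jaw is within 4 mm of fully home, the crank stands hub down on the floor of its tray, the nozzle is within 0.12 rad of its inner stop, and all is at rest (all of step 2 and value of joint jaw above 0.031 m and z of crank in the frame of tray below 0.012 m and x of crank in the frame of tray between -0.08 and 0.08 m and y of crank in the frame of tray between -0.055 and 0.055 m and angle between crank's own z axis and vertical below 0.15 rad and value of joint nozzle below 0.12 rad and linear speed of each of blank0, blank1, blank2, crank below 0.02 m/s); the robot touches nothing.
It fails at once if a bystander is pushed more than 6 cm (distance of any of sandblock, glue, dustbrush, jar, offcut from where it was at the start of the episode above 0.06 m).
It fails at once if the glue bottle or the jar is tipped over (angle between any of glue, jar's own z axis and vertical above 0.6 rad).
Of blank0, blank1, blank2 only 1 to 3 are there at a start; the rules pass over those that are not, and their reading is None.
At some moment in a run one of blank0, blank1, blank2 may be knocked a few centimetres aside while the robot is not near it.
It also fails if it takes over 210 s, if anything falls off the work surface, if the arm or the gripper's body presses on something with over 40 N, if the wrist force passes 120 N, or if a joint passes its speed limit or range.

## Robot

A 6-joint arm with a two-finger parallel gripper is mounted at the origin on the work surface. World frame = base frame: x ahead of the robot, y to its left, z up, the work surface at z = 0. Lengths are in m, angles in rad, forces in N, time in s.
With the tool pointing down it reaches from about 0.35 to 0.925 m from the base axis. Payload 6.4 kg.
Tool frame: the origin (TCP) lies on the mounting face of the last link; the fingertips stand 173 mm ahead of it and the grasp point (between the pads) lies 155 mm ahead of it; z points along the fingers, y is the line along which they close (so a half turn about z gives the same grasp; the last joint's range is limited). The gripper opens to 85 mm and grips with 20 to 120 N. Pads are 22 mm wide; open, the fingers measure 114 mm over their backs; the gripper's body (76 mm by 85 mm) begins 54 mm behind the grasp point. The pads swing forward as they close: fully open they stand 13 mm farther back than shut.
Start: joints at [1.082, 0.245, 1.558, -0, 1.339, -0.174], TCP at [0.201, 0.618, 0.405] pointing down, gripper open.
Joint ranges: [-3.13, 3.13], [-1.02, 2.26], [0.13, 2.54], [-0.95, 4.09], [0.21, 2.88], [-2.74, 2.74]. Speed limits (rad/s): [2.57, 2.57, 3.14, 3.14, 3.14, 3.14].

## Interface

Orientations are given as a unit quaternion [x, y, z, w].
In Python, from bench import ctrl gives the robot as it stands.
- The arm moves only by the shell command python3 -m creep 'ROWS' [OPENING] [FORCE]. ROWS is JSON, a list of rows, each an object of numbers: "dx", "dy", "dz": the shift along the tool's x, y, z as a fraction of full scale; "ax", "ay", "az": the turn, a rotation vector about the tool's x, y, z as a fraction of full scale. A call has 1 to 20 rows; each row shifts and turns the commanded pose from where the row before left it, along the tool's axes as they then stand; what a row does not reach is not made up. Full scale, the value 1, is 50 mm for a shift and 0.1 rad for a turn. A row lasts 1/10 s, in which the tool goes at most 50 mm and 8.59 degrees, less where a joint would pass 70% of its speed; a pose out of reach is approached as far as the arm can. A call with a number of a shift or a turn outside -1 to 1 is refused whole. A call with a gripper value outside its range is refused whole. OPENING is the finger opening in mm, from 0 to 85.4, set as the call begins (- or left out, the last holds). The fingers move at their own pace and stop on an object; FORCE is the grip in N (left out, the last holds). Time passes only in rows, so rows that do not move let the fingers close. It gives the time, the measured TCP pose, the force, the opening and the grip force at its end, in the units of the state.
- ctrl.state(): the state, without advancing time (a new reading comes with each control period).
- ctrl.camera(name): name is "scene" or "top" or "wrist"; returns a dict with "pixels" (384x512x3 uint8, red, green, blue), "fx", "fy", "cx", "cy" (pixels), "k1" (the pictures are not rectified: a ray, as slopes to the right and down, at radius r is drawn at 1 + k1 r^2 times it, then the intrinsics apply), "T" (4x4, takes a point from camera to world coordinates); the wrist camera has in their place "mount" (4x4, takes a point from camera to tool coordinates, whose origin is the TCP and whose axes are the flange's). Camera axes: x right, y up, looking along -z (the intrinsics and any distortion apply to the point x, -y, -z); pixel columns grow to the right and rows downward; lengths in m; the calibration is good to about 2 mm. A picture is of the moment at which its call begins: read the wrist's pose just before it. There is no depth.
- ctrl.sign_off(): hands the job in; it is judged then, once.
The state is a dict: "time": time; "joints": joint angles; "qvel": joint speeds; "tau": joint torques, N m; "eef_pos": TCP position; "eef_rot": TCP orientation; "wrist_force": force on the tool from outside, world axes, zero at the start; "ft_torque": the same for the moment, N m; "opening": finger opening in m; "finger_force": force on a finger pad.
Only numpy, scipy, OpenCV 4.12 (cv2) and the standard library are available. Lean on these libraries where they do the work, as an engineer would, in place of code of your own. Each camera call takes 0.05 s, during which the arm holds its last target. There are 200 camera calls.

## Working session

There is one attempt and no reset: what is moved stays moved. The work goes in short steps, Python scripts to look and compute and a shell command to move; the robot and the scene stay as the last step left them, time stands still between calls to the robot, and variables do not carry over. Pictures are saved under pics/ and viewed, at most 14 in all, crops included, and the job is handed in when it is done.

```bash
ls; mkdir -p pics
cat > h.py <<'E'
import numpy as np, cv2
from scipy.spatial.transform import Rotation as R
from bench import ctrl
def snap(n,f):
    s=ctrl.state(); c=ctrl.camera(n); 
    if 'T' not in c:
        T=np.eye(4);T[:3,:3]=R.from_quat(s['eef_rot']).as_matrix();T[:3,3]=s['eef_pos'];c['T']=T@np.array(c['mount'])
    c={k:np.array(v) for k,v in c.items()}
    np.savez('pics/'+f+'.npz',**c); cv2.imwrite('pics/'+f+'.png',c['pixels'][:,:,::-1]); return c
def load(f): return dict(np.load('pics/'+f+'.npz'))
def pix2w(c,uv,z):
    "pixel -> world point at height z"
    K=np.array([[c['fx'],0,c['cx']],[0,c['fy'],c['cy']],[0,0,1]],float)
    p=cv2.undistortPoints(np.array(uv,float).reshape(-1,1,2),K,np.array([c['k1'],0,0,0],float)).reshape(-1,2)
    d=np.c_[p[:,0],-p[:,1],-np.ones(len(p))]@c['T'][:3,:3].T; o=c['T'][:3,3]
    t=(np.broadcast_to(z,len(p))-o[2])/d[:,2]; return o+d*t[:,None]
def w2pix(c,P):
    q=(np.atleast_2d(P)-c['T'][:3,3])@c['T'][:3,:3]; s=np.c_[q[:,0],-q[:,1]]/-q[:,2:]
    s=s*(1+c['k1']*(s**2).sum(1,keepdims=True)); return s*[c['fx'],c['fy']]+[c['cx'],c['cy']]
def tool(v):
    "world shift (m) -> tool-axis fractions"
    return R.from_quat(ctrl.state()['eef_rot']).as_matrix().T@np.array(v)/0.05
E
python3 - <<'E'
from h import *
for n in('top','scene'):
    c=snap(n,n+'0'); print(n,c['fx'],c['k1'],c['T'].round(3).tolist())
cv2.imwrite('pics/top0b.png',cv2.resize(cv2.imread('pics/top0.png'),(800,600),interpolation=cv2.INTER_CUBIC))
s=ctrl.state();print(s)
E
```

```text
pics
top 372.5259500552562 0.0167549327312588 [[-0.122, 0.966, -0.228, 0.186], [-0.993, -0.118, 0.028, -0.111], [-0.0, 0.23, 0.973, 1.478], [0.0, 0.0, 0.0, 1.0]]
scene 386.78949352117684 0.043222322444897446 [[-0.849, -0.303, 0.432, 1.084], [0.527, -0.452, 0.719, 0.852], [-0.023, 0.839, 0.544, 0.896], [0.0, 0.0, 0.0, 1.0]]
{'time': 0.1, 'joints': array([ 1.08190207e+00,  2.45764368e-01,  1.55890581e+00, -2.59640642e-05,
        1.33872883e+00, -1.74079307e-01]), 'qvel': array([ 8.85377144e-04, -4.94506479e-04, -2.70883884e-03, -5.13295199e-05,
       -3.19982777e-03, -1.66018925e-03]), 'tau': array([-3.49339498e-04, -4.30673254e+01, -3.27126718e+01, -1.16394813e-04,
        2.81933193e-03,  2.69539143e-06]), 'eef_pos': array([0.20115153, 0.61787534, 0.40367001]), 'eef_rot': array([ 1.56755238e-01,  9.87637069e-01, -8.58118314e-04, -2.81994541e-04]), 'wrist_force': array([-0.51868273, -0.94095863, -0.03745347]), 'ft_torque': array([-0.02142194,  0.0333603 , -0.04920973]), 'finger_force': 0.0, 'opening': 0.08529356586471949}
```

View pics/top0b.png

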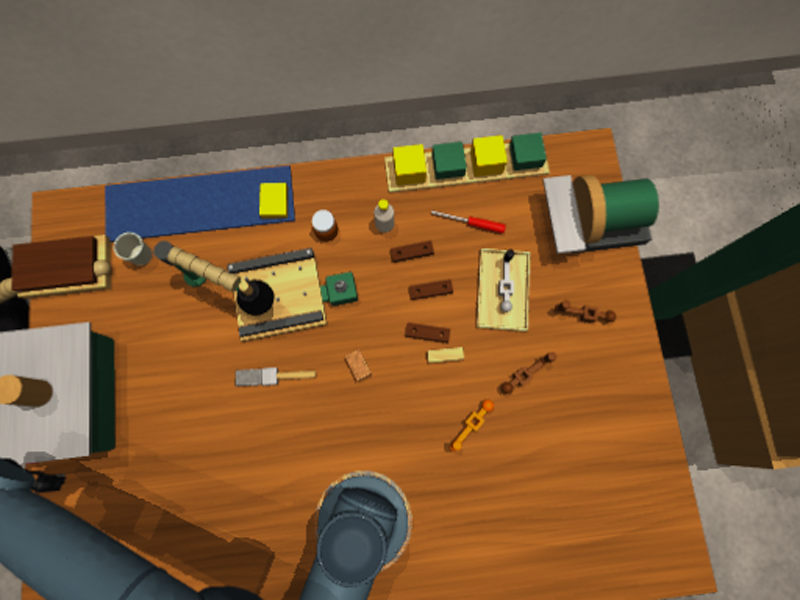

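View pics/scene0.png

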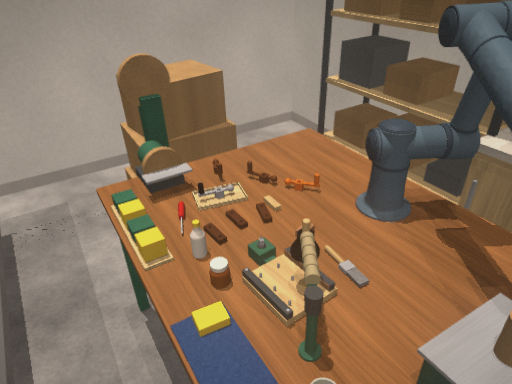

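Top view (800x600 px): bed around (280,295), screw (341,286), hinge (170,250), knob ~(243,285), three blanks at (411,251), (430,290), (427,332), and the steel crank in its tray at (505,290). I'll crop it for detail.

Run:
```python
from h import *
im=cv2.imread('pics/top0.png'); 
cv2.imwrite('pics/cropA.png',cv2.resize(im[130:240,95:235],(798,627)[:2] if 0 else (760,597),interpolation=cv2.INTER_CUBIC))
c=load('top0')
f=.64
pts={'post_hinge':((170,250),.205),'knob':((243,285),.262),'screw':((341,286),.086),'crankhub':((505,290),.038),'b0':((411,251),.02),'b1':((430,290),.02),'b2':((427,332),.02),'jar':((324,226),.08),'glue':((382,218),.1)}
for k,(uv,z) in pts.items(): print(k,pix2w(c,np.array(uv)*f,z).round(3)[0])
```

```text
post_hinge [0.661 0.359 0.205]
knob [0.542 0.185 0.262]
screw [ 0.561 -0.012  0.086]
crankhub [ 0.513 -0.422  0.038]
b0 [ 0.651 -0.199  0.02 ]
b1 [ 0.54  -0.234  0.02 ]
b2 [ 0.432 -0.212  0.02 ]
jar [0.725 0.016 0.08 ]
glue [ 0.72  -0.133  0.1  ]
```

View pics/cropA.png

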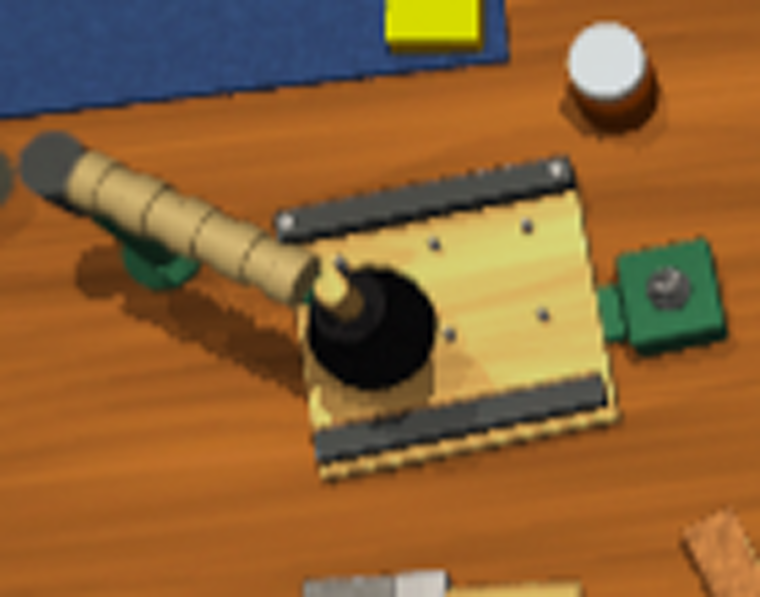

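Crop: pins of station 0 at (527,227) and (543,315), station 1 at (434,244) and (449,334), knob top (330,268), arm end cap (48,163), screw (670,288).

Run:
```python
from h import *
c=load('top0'); up=lambda p:np.array(p)/5.4286+[95,130]
pins=pix2w(c,up([(527,227),(543,315),(434,244),(449,334)]),.043)[:,:2]
B=np.array([(55,-70),(-15,-70),(55,0),(-15,0)])/1e3
a,b=B-B.mean(0),pins-pins.mean(0)
U,S,V=np.linalg.svd(a.T@b);Rm=(U@V).T; t=pins.mean(0)-Rm@B.mean(0)
print('bed',t,np.degrees(np.arctan2(Rm[1,0],Rm[0,0])),(pins-(B@Rm.T+t)).round(4).tolist(),S)
for n,p in dict(hinge=(100,205),screw=(-20,-165)).items(): print(n,Rm@np.array(p)/1e3+t)
k=pix2w(c,up((330,268)),.262)[0]; h=Rm@[.1,.205]+t; r=k[:2]-h
print('knob',k,np.linalg.norm(r),np.degrees(np.arctan2(r[1],r[0])))
print('screw meas',pix2w(c,up((670,288)),.086))
# inner stop direction to bed middle
r=t-h;print(np.linalg.norm(r),np.degrees(np.arctan2(r[1],r[0])))
```

```text
bed [0.57216183 0.15524348] 4.674968984131709 [[-0.0011, 0.0005], [0.0006, 0.0002], [-0.0, -0.0003], [0.0005, -0.0005]] [0.00486172 0.00480758]
hinge [0.655121   0.36771177]
screw [ 0.56567638 -0.01083764]
knob [0.55206461 0.18331019 0.262     ] 0.2112452673797525 -119.19948803168364
screw meas [[ 0.56098511 -0.01259558  0.086     ]]
0.22808989455914092 -111.32837686037975
```

```bash
python3 -m creep '[{"dz":-0.8},{"dz":-0.8},{"dx":-0.715,"dy":-0.474},{"dx":-0.715,"dy":-0.474},{"dx":-0.715,"dy":-0.474},{"dx":-0.715,"dy":-0.474},{"dx":-0.715,"dy":-0.474},{"dx":-0.715,"dy":-0.474},{"dx":-0.715,"dy":-0.474},{"dx":-0.715,"dy":-0.474},{"dx":-0.715,"dy":-0.474},{"dx":-0.715,"dy":-0.474},{"dx":-0.715,"dy":-0.474},{"dx":-0.715,"dy":-0.474},{"dx":-0.715,"dy":-0.474},{"az":-1},{"az":-1},{"az":-1},{"az":-1},{"az":-1}]' 70 30; python3 -m creep '[{"az":-1},{"az":-1},{"az":-1},{"az":-1},{"az":-1},{"az":-1},{"az":-1},{"az":-1},{"az":-0.75},{"dz":0}]'
python3 - <<'E'
from h import *
c=snap('wrist','w1'); print(c['mount'].round(3).tolist(),c['fx'],c['k1']); print(tool([0,0,-.05]))
E
```

```text
[[-0.0, 0.96, 0.278, 0.071], [1.0, 0.0, 0.0, -0.0], [0.0, 0.278, -0.96, 0.032], [0.0, 0.0, 0.0, 1.0]] 291.02062453819303 -0.004577024671458582
[-2.58767312e-04  1.48238123e-03  9.99998868e-01]schema error: expected keys dx, dy, dz, ax, ay, az
schema error: expected keys dx, dy, dz, ax, ay, az
```

View pics/w1.png

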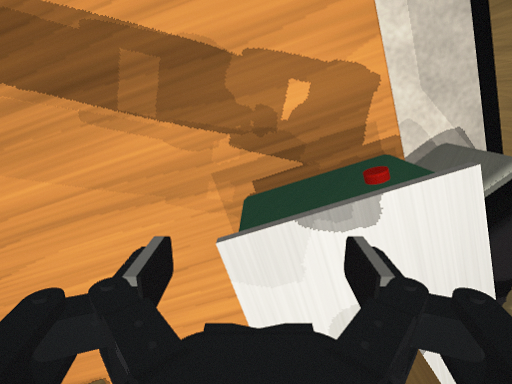

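The move was refused: each row needs all six keys. The picture shows only the start pose.

```bash
python3 -m creep '[{"dx":0,"dy":0,"dz":-0.8,"ax":0,"ay":0,"az":0},{"dx":0,"dy":0,"dz":-0.8,"ax":0,"ay":0,"az":0},{"dx":-0.715,"dy":-0.474,"dz":0,"ax":0,"ay":0,"az":0},{"dx":-0.715,"dy":-0.474,"dz":0,"ax":0,"ay":0,"az":0},{"dx":-0.715,"dy":-0.474,"dz":0,"ax":0,"ay":0,"az":0},{"dx":-0.715,"dy":-0.474,"dz":0,"ax":0,"ay":0,"az":0},{"dx":-0.715,"dy":-0.474,"dz":0,"ax":0,"ay":0,"az":0},{"dx":-0.715,"dy":-0.474,"dz":0,"ax":0,"ay":0,"az":0},{"dx":-0.715,"dy":-0.474,"dz":0,"ax":0,"ay":0,"az":0},{"dx":-0.715,"dy":-0.474,"dz":0,"ax":0,"ay":0,"az":0},{"dx":-0.715,"dy":-0.474,"dz":0,"ax":0,"ay":0,"az":0},{"dx":-0.715,"dy":-0.474,"dz":0,"ax":0,"ay":0,"az":0},{"dx":-0.715,"dy":-0.474,"dz":0,"ax":0,"ay":0,"az":0},{"dx":-0.715,"dy":-0.474,"dz":0,"ax":0,"ay":0,"az":0},{"dx":-0.715,"dy":-0.474,"dz":0,"ax":0,"ay":0,"az":0},{"dx":0,"dy":0,"dz":0,"ax":0,"ay":0,"az":-1},{"dx":0,"dy":0,"dz":0,"ax":0,"ay":0,"az":-1},{"dx":0,"dy":0,"dz":0,"ax":0,"ay":0,"az":-1},{"dx":0,"dy":0,"dz":0,"ax":0,"ay":0,"az":-1},{"dx":0,"dy":0,"dz":0,"ax":0,"ay":0,"az":-1}]' 70 30; python3 -m creep '[{"dx":0,"dy":0,"dz":0,"ax":0,"ay":0,"az":-1},{"dx":0,"dy":0,"dz":0,"ax":0,"ay":0,"az":-1},{"dx":0,"dy":0,"dz":0,"ax":0,"ay":0,"az":-1},{"dx":0,"dy":0,"dz":0,"ax":0,"ay":0,"az":-1},{"dx":0,"dy":0,"dz":0,"ax":0,"ay":0,"az":-1},{"dx":0,"dy":0,"dz":0,"ax":0,"ay":0,"az":-1},{"dx":0,"dy":0,"dz":0,"ax":0,"ay":0,"az":-1},{"dx":0,"dy":0,"dz":0,"ax":0,"ay":0,"az":-1},{"dx":0,"dy":0,"dz":0,"ax":0,"ay":0,"az":-0.75},{"dx":0,"dy":0,"dz":0,"ax":0,"ay":0,"az":0}]'
python3 - <<'E'
from h import *
c=snap('wrist','w2'); print(ctrl.state()['joints'])
E
```

```text
time: 2.15
eef_pos: [0.5477, 0.1811, 0.4842]
eef_rot: [-0.094, 0.996, -0.0, -0.0]
wrist_force: [-0.2, -0.3, 0.9]
opening: 0.0702
finger_force: 0.0
time: 3.15
eef_pos: [0.5477, 0.1812, 0.4843]
eef_rot: [-0.506, 0.863, 0.0, -0.0]
wrist_force: [0.4, -0.1, -0.2]
opening: 0.0696
finger_force: 0.0
[ 1.23054271e-01  1.84025800e-02  1.66208970e+00  3.33069123e-05
  1.46170607e+00 -2.50640917e+00]
```

View pics/w2.png

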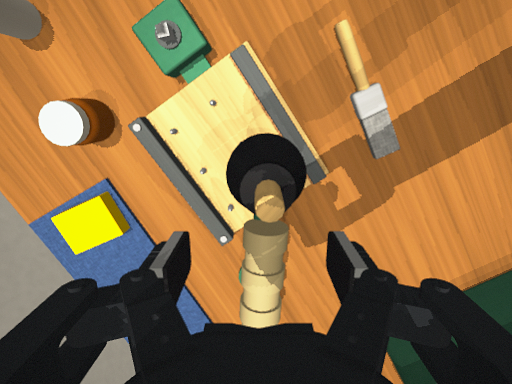

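Run:
```python
from h import *
c=load('w2')
im=cv2.imread('pics/w2.png')
cv2.imwrite('pics/w2c.png',cv2.resize(im[120:340,190:350],(580,598-598%1+200-200)[:2] if 0 else (435,598),interpolation=cv2.INTER_CUBIC))
h=np.array([.655,.3677])
for uv in((268,187),(270,207),(270,213)):
    k=pix2w(c,uv,.262)[0];r=k[:2]-h;print(uv,k.round(4),np.linalg.norm(r),np.degrees(np.arctan2(r[1],r[0])))
# pins
p=pix2w(c,[(212,103),(174,132),(203,170),(231,208)],.043)[:,:2];print(p.round(4))
t=np.array([.57216,.15524]);a=np.radians(4.675);Rm=np.array([[np.cos(a),-np.sin(a)],[np.sin(a),np.cos(a)]])
for b in ((-15,-70),(55,-70),(55,0),(55,70)): print((Rm@np.array(b)/1e3+t).round(4))
```

```text
(268, 187) [0.5334 0.1703 0.262 ] 0.23184513389866104 -121.62961216156638
(270, 207) [0.5392 0.1837 0.262 ] 0.21745482830476145 -122.18745600335525
(270, 213) [0.5413 0.1876 0.262 ] 0.21300525442142726 -122.26164039620791
[[0.5663 0.0883]
 [0.6327 0.0954]
 [0.6265 0.1608]
 [0.6211 0.2305]]
[0.5629 0.0843]
[0.6327 0.09  ]
[0.627  0.1597]
[0.6213 0.2295]
```

View pics/w2c.png

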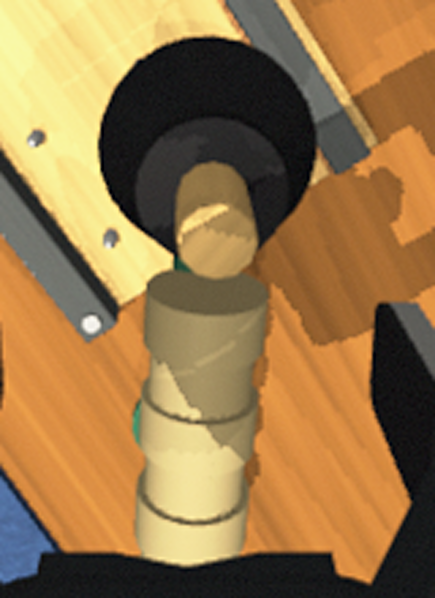

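```bash
python3 -m creep '[{"dx":0.02,"dy":0.17,"dz":0,"ax":0,"ay":0,"az":0},{"dx":0,"dy":0,"dz":0.56,"ax":0,"ay":0,"az":0},{"dx":0,"dy":0,"dz":0.56,"ax":0,"ay":0,"az":0},{"dx":0,"dy":0,"dz":0.56,"ax":0,"ay":0,"az":0},{"dx":0,"dy":0,"dz":0,"ax":0,"ay":0,"az":0}]' && python3 -m creep '[{"dx":0,"dy":0,"dz":0,"ax":0,"ay":0,"az":0},{"dx":0,"dy":0,"dz":0,"ax":0,"ay":0,"az":0},{"dx":0,"dy":0,"dz":0,"ax":0,"ay":0,"az":0},{"dx":0,"dy":0,"dz":0,"ax":0,"ay":0,"az":0},{"dx":0,"dy":0,"dz":0,"ax":0,"ay":0,"az":0},{"dx":0,"dy":0,"dz":0,"ax":0,"ay":0,"az":0},{"dx":0,"dy":0,"dz":0,"ax":0,"ay":0,"az":0},{"dx":0,"dy":0,"dz":0,"ax":0,"ay":0,"az":0}]' 0 30 && python3 -m creep '[{"dx":-0.022,"dy":0.44,"dz":0,"ax":0,"ay":0,"az":1},{"dx":-0.022,"dy":0.44,"dz":0,"ax":0,"ay":0,"az":1},{"dx":-0.022,"dy":0.44,"dz":0,"ax":0,"ay":0,"az":1},{"dx":-0.022,"dy":0.44,"dz":0,"ax":0,"ay":0,"az":1},{"dx":-0.022,"dy":0.44,"dz":0,"ax":0,"ay":0,"az":1}]'
```

```text
time: 3.7
eef_pos: [0.5382, 0.1845, 0.3961]
eef_rot: [-0.505, 0.863, 0.002, -0.004]
wrist_force: [-0.2, -0.0, -0.3]
opening: 0.0701
finger_force: 0.0
time: 4.5
eef_pos: [0.5403, 0.1846, 0.4027]
eef_rot: [-0.506, 0.863, -0.001, 0.001]
wrist_force: [-1.1, -0.2, 5.6]
opening: 0.0212
finger_force: 29.9
time: 5.0
eef_pos: [0.4629, 0.2616, 0.4029]
eef_rot: [-0.274, 0.962, 0.002, 0.01]
wrist_force: [31.3, 14.9, -11.1]
opening: 0.0212
finger_force: 29.9
```

```bash
python3 -m creep '[{"dx":-0.1,"dy":0,"dz":0,"ax":0,"ay":0,"az":0.45},{"dx":-0.022,"dy":0.44,"dz":0,"ax":0,"ay":0,"az":1},{"dx":-0.022,"dy":0.44,"dz":0,"ax":0,"ay":0,"az":1},{"dx":-0.022,"dy":0.44,"dz":0,"ax":0,"ay":0,"az":1},{"dx":0,"dy":0,"dz":0,"ax":0,"ay":0,"az":0}]'
```

```text
time: 5.5
eef_pos: [0.442, 0.3257, 0.4028]
eef_rot: [-0.108, 0.994, 0.001, 0.004]
wrist_force: [4.5, 0.4, 2.8]
opening: 0.021
finger_force: 32.0
```

```bash
python3 -m creep '[{"dx":-0.022,"dy":0.44,"dz":0,"ax":0,"ay":0,"az":1},{"dx":-0.022,"dy":0.44,"dz":0,"ax":0,"ay":0,"az":1},{"dx":-0.016,"dy":0.3,"dz":0,"ax":0,"ay":0,"az":0.7},{"dx":0,"dy":0,"dz":0,"ax":0,"ay":0,"az":0}]' ; python3 -m creep '[{"dx":-0.005,"dy":0.1,"dz":0,"ax":0,"ay":0,"az":0.25},{"dx":-0.005,"dy":0.1,"dz":0,"ax":0,"ay":0,"az":0.25},{"dx":0,"dy":0,"dz":0,"ax":0,"ay":0,"az":0},{"dx":0,"dy":0,"dz":0,"ax":0,"ay":0,"az":0}]'
```

```text
time: 5.9
eef_pos: [0.4389, 0.3787, 0.4025]
eef_rot: [0.028, 1.0, -0.012, 0.001]
wrist_force: [-1.9, -40.6, 16.2]
opening: 0.021
finger_force: 39.9
time: 6.3
eef_pos: [0.4406, 0.3824, 0.402]
eef_rot: [0.054, 0.998, -0.023, -0.002]
wrist_force: [-11.5, -77.6, 29.3]
opening: 0.0212
finger_force: 58.4
```

```bash
python3 -m creep '[{"dx":0,"dy":-0.2,"dz":0,"ax":0,"ay":0,"az":0},{"dx":0,"dy":0,"dz":0,"ax":0,"ay":0,"az":0},{"dx":0,"dy":0,"dz":0,"ax":0,"ay":0,"az":0}]'; python3 -m creep '[{"dx":0,"dy":0,"dz":0,"ax":0,"ay":0,"az":0},{"dx":0,"dy":0,"dz":0,"ax":0,"ay":0,"az":0},{"dx":0,"dy":0,"dz":0,"ax":0,"ay":0,"az":0},{"dx":0,"dy":0,"dz":-0.6,"ax":0,"ay":0,"az":0},{"dx":0,"dy":0,"dz":-0.6,"ax":0,"ay":0,"az":0},{"dx":0,"dy":0,"dz":-0.6,"ax":0,"ay":0,"az":0},{"dx":-0.218,"dy":-0.874,"dz":0,"ax":0,"ay":0,"az":0},{"dx":-0.218,"dy":-0.874,"dz":0,"ax":0,"ay":0,"az":0},{"dx":-0.218,"dy":-0.874,"dz":0,"ax":0,"ay":0,"az":0},{"dx":-0.218,"dy":-0.874,"dz":0,"ax":0,"ay":0,"az":0},{"dx":-0.218,"dy":-0.874,"dz":0,"ax":0,"ay":0,"az":0},{"dx":-0.218,"dy":-0.874,"dz":0,"ax":0,"ay":0,"az":0},{"dx":-0.218,"dy":-0.874,"dz":0,"ax":0,"ay":0,"az":0},{"dx":-0.218,"dy":-0.874,"dz":0,"ax":0,"ay":0,"az":0},{"dx":-0.218,"dy":-0.874,"dz":0,"ax":0,"ay":0,"az":0},{"dx":-0.218,"dy":-0.874,"dz":0,"ax":0,"ay":0,"az":0},{"dx":-0.218,"dy":-0.874,"dz":0,"ax":0,"ay":0,"az":0},{"dx":-0.218,"dy":-0.874,"dz":0,"ax":0,"ay":0,"az":0},{"dx":-0.218,"dy":-0.874,"dz":0,"ax":0,"ay":0,"az":0}]' 60;  python3 -m creep '[{"dx":0,"dy":0,"dz":0.3,"ax":0,"ay":0,"az":1},{"dx":0,"dy":0,"dz":0.3,"ax":0,"ay":0,"az":1},{"dx":0,"dy":0,"dz":0.3,"ax":0,"ay":0,"az":1},{"dx":0,"dy":0,"dz":0.3,"ax":0,"ay":0,"az":1},{"dx":0,"dy":0,"dz":0.3,"ax":0,"ay":0,"az":1},{"dx":0,"dy":0,"dz":0,"ax":0,"ay":0,"az":1},{"dx":0,"dy":0,"dz":0,"ax":0,"ay":0,"az":1},{"dx":0,"dy":0,"dz":0,"ax":0,"ay":0,"az":1},{"dx":0,"dy":0,"dz":0,"ax":0,"ay":0,"az":1},{"dx":0,"dy":0,"dz":0,"ax":0,"ay":0,"az":1},{"dx":0,"dy":0,"dz":0,"ax":0,"ay":0,"az":1},{"dx":0,"dy":0,"dz":0,"ax":0,"ay":0,"az":1},{"dx":0,"dy":0,"dz":0,"ax":0,"ay":0,"az":1},{"dx":0,"dy":0,"dz":0,"ax":0,"ay":0,"az":1},{"dx":0,"dy":0,"dz":0,"ax":0,"ay":0,"az":0.6},{"dx":0,"dy":0,"dz":0,"ax":0,"ay":0,"az":0}]'
python3 - <<'E'
from h import *
snap('wrist','w3'); snap('top','top1')
a=cv2.imread('pics/w3.png'); t=cv2.imread('pics/top1.png')[130:240,30:235]
cv2.imwrite('pics/v3.png',np.vstack([cv2.resize(a,(512,384))[:, :], cv2.resize(t,(400,215))[:, :].repeat(1,0) if 0 else cv2.copyMakeBorder(cv2.resize(t,(400,215)),0,0,0,112,cv2.BORDER_CONSTANT)]))
E
```

```text
time: 6.6
eef_pos: [0.4392, 0.3777, 0.4025]
eef_rot: [0.053, 0.999, -0.009, 0.002]
wrist_force: [-1.2, -35.8, 14.6]
opening: 0.0208
finger_force: 37.3
time: 8.5
eef_pos: [0.5189, -0.1987, 0.4906]
eef_rot: [0.052, 0.999, 0.0, 0.0]
wrist_force: [0.3, -0.1, 0.2]
opening: 0.0598
finger_force: 0.0
time: 10.1
eef_pos: [0.519, -0.1968, 0.4155]
eef_rot: [0.705, 0.71, 0.0, -0.0]
wrist_force: [-0.7, 0.3, 0.1]
opening: 0.0599
finger_force: 0.0
```

View pics/v3.png

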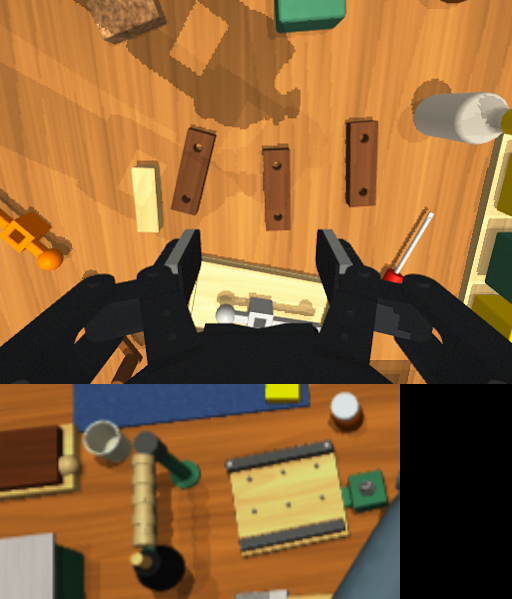

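Wrist view: blank holes at (365,137)/(363,193), (276,167)/(276,217), (199,147)/(185,200). The top view shows the nozzle out at left and all six pins.

```bash
cat >> h.py <<'E'
def blob(c,uv,r=7,dark=True):
    "sub-pixel centroid of a dark/bright spot near uv"
    g=cv2.cvtColor(c['pixels'].astype(np.uint8),cv2.COLOR_RGB2GRAY).astype(float)
    for _ in range(4):
        x0,y0=np.round(uv).astype(int)-r; p=g[y0:y0+2*r+1,x0:x0+2*r+1]
        yy,xx=np.mgrid[-r:r+1,-r:r+1]; m=(xx**2+yy**2<=r*r)
        w=np.median(p[m])-p if dark else p-np.median(p[m]); w=np.where(m,np.clip(w-.4*w[m].max(),0,None),0)
        uv=np.array([x0+r+(w*xx).sum()/w.sum(),y0+r+(w*yy).sum()/w.sum()])
    return uv
def pair(c,a,b,z,**k):
    q=[blob(c,a,**k),blob(c,b,**k)]; P=pix2w(c,q,z)[:,:2]; d=P[0]-P[1]
    return np.array(q).round(1).tolist(),P.mean(0).round(4),round(float(np.linalg.norm(d)),4),round(float(np.degrees(np.arctan2(d[1],d[0]))),1)
E
python3 - <<'E'
from h import *
c=load('w3')
for a,b in(((365,137),(363,193)),((276,167),(276,217)),((199,147),(185,200))): print(pair(c,a,b,.02,r=6))
c=load('top1'); s=np.array([205/400,110/215])
for a,b in (((317,466-384),(322,497-384)),((283,472-384),(289,505-384)),((249,479-384),(254,511-384))):
    print(pair(c,np.array(a)*s+[30,130],np.array(b)*s+[30,130],.040,r=4))
print(ctrl.state()['joints'])
E
```

```text
([[364.5, 138.1], [362.9, 191.5]], array([ 0.6528, -0.201 ]), 0.0695, 94.4)
([[277.2, 167.0], [277.8, 217.0]], array([ 0.544 , -0.2379]), 0.0684, 92.1)
([[195.8, 148.3], [185.4, 198.8]], array([ 0.4314, -0.2138]), 0.0689, 75.5)
([[191.7, 171.6], [194.8, 187.8]], array([0.5996, 0.0892]), 0.0687, 5.5)
([[174.7, 174.8], [177.6, 191.5]], array([0.5937, 0.1578]), 0.0702, 5.0)
([[157.5, 178.2], [159.9, 194.8]], array([0.5881, 0.2276]), 0.0693, 4.4)
[-5.67002141e-01  1.37476610e-02  1.79226189e+00  1.43411233e-04
  1.33582237e+00 -5.74955929e-01]
```

```bash
python3 -m creep '[{"dx":-0.027,"dy":0.669,"dz":0,"ax":0,"ay":0,"az":0},{"dx":-0.027,"dy":0.669,"dz":0,"ax":0,"ay":0,"az":0},{"dx":-0.027,"dy":0.669,"dz":0,"ax":0,"ay":0,"az":0},{"dx":-0.027,"dy":0.669,"dz":0,"ax":0,"ay":0,"az":0},{"dx":0,"dy":0,"dz":0.8,"ax":0,"ay":0,"az":-0.68},{"dx":0,"dy":0,"dz":0.8,"ax":0,"ay":0,"az":0},{"dx":0,"dy":0,"dz":0.8,"ax":0,"ay":0,"az":0},{"dx":0,"dy":0,"dz":0.8,"ax":0,"ay":0,"az":0},{"dx":0,"dy":0,"dz":0.8,"ax":0,"ay":0,"az":0},{"dx":0,"dy":0,"dz":0.4,"ax":0,"ay":0,"az":0},{"dx":0,"dy":0,"dz":0.39,"ax":0,"ay":0,"az":0},{"dx":0,"dy":0,"dz":0,"ax":0,"ay":0,"az":0},{"dx":0,"dy":0,"dz":0,"ax":0,"ay":0,"az":0}]' 50 40;python3 -m creep '[{"dx":0,"dy":0,"dz":0,"ax":0,"ay":0,"az":0},{"dx":0,"dy":0,"dz":0,"ax":0,"ay":0,"az":0},{"dx":0,"dy":0,"dz":0,"ax":0,"ay":0,"az":0},{"dx":0,"dy":0,"dz":0,"ax":0,"ay":0,"az":0},{"dx":0,"dy":0,"dz":0,"ax":0,"ay":0,"az":0}]' 20 40; python3 -m creep '[{"dx":0,"dy":0,"dz":-0.8,"ax":0,"ay":0,"az":0},{"dx":0,"dy":0,"dz":-0.8,"ax":0,"ay":0,"az":0},{"dx":0,"dy":0,"dz":-0.4,"ax":0,"ay":0,"az":0},{"dx":0,"dy":0,"dz":0,"ax":0,"ay":0,"az":0}]'
python3 - <<'E'
from h import *
c=snap('wrist','w4'); print(ctrl.state()['eef_rot'],ctrl.state()['joints'])
E
```

```text
time: 11.5
eef_pos: [0.653, -0.202, 0.1769]
eef_rot: [0.68, 0.733, 0.0, 0.0]
wrist_force: [-1.1, 0.3, -0.1]
opening: 0.0501
finger_force: 0.0
time: 12.0
eef_pos: [0.6535, -0.2023, 0.1786]
eef_rot: [0.68, 0.733, 0.001, 0.002]
wrist_force: [0.5, 0.8, 6.0]
opening: 0.0332
finger_force: 42.1
time: 12.4
eef_pos: [0.6537, -0.2024, 0.2809]
eef_rot: [0.68, 0.733, 0.001, 0.004]
wrist_force: [0.9, 0.0, -0.3]
opening: 0.0329
finger_force: 41.2
[6.80445995e-01 7.32796289e-01 4.72657302e-04 1.62000225e-03] [-4.65579102e-01  4.48112534e-01  1.54423673e+00  4.03764680e-06
  1.14586830e+00 -5.39632280e-01]
```

View pics/w4.png

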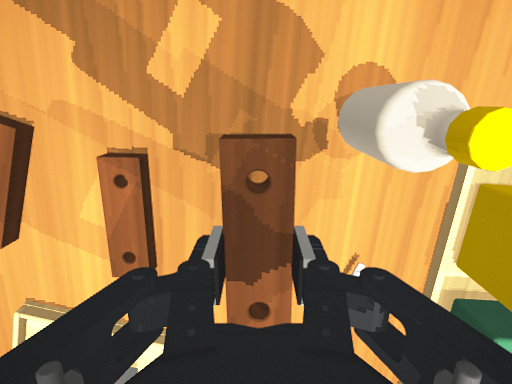

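```bash
cat >> h.py <<'E'
def held(c,a,b,z,r=9):
    "held blank: mid of holes and long axis in tool xy (mm, deg)"
    q,m,L,an=pair(c,a,b,z,r=r); s=ctrl.state(); M=R.from_quat(s['eef_rot']).as_matrix()
    d=M.T@np.array([*(m-s['eef_pos'][:2]),0]); l=M.T@np.array([np.cos(np.radians(an)),np.sin(np.radians(an)),0])
    y=np.degrees(np.arctan2(M[1,1],M[0,1]))
    print(q,L,'off mm',d*1e3,'long ang in tool',np.degrees(np.arctan2(l[1],l[0])),'tool y yaw',y,'world long',an,'mid',m); return d
E
python3 - <<'E'
from h import *
held(load('w4'),(258,178),(258,310),.1223)
E
```

```text
[[264.8, 182.4], [263.1, 306.3]] 0.0664 off mm [2.29159214 4.30373817 0.00850277] long ang in tool 0.4429820069951604 tool y yaw 4.2429832198030315 world long 93.8 mid [ 0.657  -0.1994]
```

Run:
```python
from h import *
c=load('w4'); s=ctrl.state(); M=R.from_quat(s['eef_rot']).as_matrix()
P=pix2w(c,[(258.5,181),(259,311),(220,134),(296,134)],.1223); d=(P-s['eef_pos'])@M
print((d*1e3).round(1))
c=load('w3'); P=pix2w(c,[(348,122),(377,121),(346,206),(375,206)],.02); print(P.round(4))
g=c['pixels'].astype(int).sum(2); print(g[130:146,354:376:1]);
```

```text
[[ 36.4   1.3 155.5]
 [-33.5   1.5 155.7]
 [ 57.4 -15.3 155.5]
 [ 57.4  17.4 155.6]]
[[ 0.6278 -0.147   0.02  ]
 [ 0.6632 -0.1455  0.02  ]
 [ 0.6352 -0.2558  0.02  ]
 [ 0.6737 -0.2556  0.02  ]]
[[282 276 258 255 255 260 257 274 269 270 273 263 273 280 283 286 282 276
  267 261 256 254]
 [276 283 256 254 260 260 265 264 271 271 269 267 268 278 281 286 277 275
  265 261 247 245]
 [280 269 268 258 255 257 256 269 271 276 273 265 265 279 282 282 274 272
  264 258 258 249]
 [274 278 261 252 255 254 265 262 251 225 214 217 240 263 285 285 283 274
  261 260 249 237]
 [283 274 260 258 259 262 252 242 225 162 124 128 164 229 270 285 278 266
  273 260 250 246]
 [274 275 260 257 263 244 282 288 221 133  80  77 107 155 234 279 281 271
  266 263 250 238]
 [280 272 259 259 260 248 281 298 247 152  73  76  85 111 183 255 283 271
  273 254 246 238]
 [277 270 260 250 252 283 292 264 229 143  71  84  83  90 159 246 278 267
  269 258 246 247]
 [277 279 261 261 248 269 288 257 195  94  88  88  86  93 161 252 277 271
  269 265 253 245]
 [274 269 262 251 252 233 247 215 140  84  90  86  99 107 189 248 282 270
  269 254 245 237]
 [283 277 258 256 262 236 189 138  90  92 101  86  93 149 219 270 275 267
  264 255 241 246]
 [277 284 260 264 260 240 185 101  90 101 107 116 157 200 249 276 281 265
  270 263 242 241]
 [274 273 264 259 256 254 236 186 153 144 138 164 208 251 287 281 271 261
  267 252 253 237]
 [278 278 261 262 258 261 263 249 231 223 222 236 254 270 287 284 274 272
  267 260 246 243]
 [279 272 265 257 255 261 273 271 265 264 267 269 271 279 284 288 278 266
  263 259 252 238]
 [284 280 261 258 259 264 263 270 277 273 274 269 266 281 290 273 269 269
  258 254 243 239]]
```

```bash
python3 -m creep '[{"dx":0,"dy":0,"dz":-0.8,"ax":0,"ay":0,"az":0},{"dx":0.865,"dy":-0.268,"dz":0,"ax":0,"ay":0,"az":0},{"dx":0.865,"dy":-0.268,"dz":0,"ax":0,"ay":0,"az":0},{"dx":0.865,"dy":-0.268,"dz":0,"ax":0,"ay":0,"az":0},{"dx":0.865,"dy":-0.268,"dz":0,"ax":0,"ay":0,"az":0},{"dx":0.865,"dy":-0.268,"dz":0,"ax":0,"ay":0,"az":0},{"dx":0.865,"dy":-0.268,"dz":0,"ax":0,"ay":0,"az":0},{"dx":0.865,"dy":-0.268,"dz":0,"ax":0,"ay":0,"az":0},{"dx":0.865,"dy":-0.268,"dz":0,"ax":0,"ay":0,"az":0},{"dx":0.865,"dy":-0.268,"dz":0,"ax":0,"ay":0,"az":0},{"dx":0.865,"dy":-0.268,"dz":0,"ax":0,"ay":0,"az":0},{"dx":0,"dy":0,"dz":0,"ax":0,"ay":0,"az":0}]'; python3 -m creep '[{"dx":0,"dy":0,"dz":0,"ax":0,"ay":0,"az":1},{"dx":0,"dy":0,"dz":0,"ax":0,"ay":0,"az":1},{"dx":0,"dy":0,"dz":0,"ax":0,"ay":0,"az":1},{"dx":0,"dy":0,"dz":0,"ax":0,"ay":0,"az":1},{"dx":0,"dy":0,"dz":0,"ax":0,"ay":0,"az":1},{"dx":0,"dy":0,"dz":0,"ax":0,"ay":0,"az":1},{"dx":0,"dy":0,"dz":0,"ax":0,"ay":0,"az":1},{"dx":0,"dy":0,"dz":0,"ax":0,"ay":0,"az":1},{"dx":0,"dy":0,"dz":0,"ax":0,"ay":0,"az":1},{"dx":0,"dy":0,"dz":0,"ax":0,"ay":0,"az":1},{"dx":0,"dy":0,"dz":0,"ax":0,"ay":0,"az":1},{"dx":0,"dy":0,"dz":0,"ax":0,"ay":0,"az":1},{"dx":0,"dy":0,"dz":0,"ax":0,"ay":0,"az":1},{"dx":0,"dy":0,"dz":0,"ax":0,"ay":0,"az":1},{"dx":0,"dy":0,"dz":0,"ax":0,"ay":0,"az":1},{"dx":0,"dy":0,"dz":0,"ax":0,"ay":0,"az":0.62},{"dx":0,"dy":0,"dz":0,"ax":0,"ay":0,"az":0}]'
python3 - <<'E'
from h import *
c=snap('wrist','w5'); s=ctrl.state();print(s['eef_rot'],s['joints'])
print(w2pix(c,[(.6996-.0651,.0892+.0058-.003,.043)]), [w2pix(c,[(x+k*.0349,y+k*.0029,.043)]).round(0).tolist() for x,y in((.5996,.0892),(.5937,.1578),(.5881,.2276)) for k in(1,-1)])
E
```

```text
time: 13.65
eef_pos: [0.4839, 0.2231, 0.3134]
eef_rot: [0.678, 0.735, -0.002, -0.002]
wrist_force: [-0.2, -0.1, -1.3]
opening: 0.0329
finger_force: 41.2
time: 15.35
eef_pos: [0.4865, 0.219, 0.3141]
eef_rot: [0.999, 0.041, -0.002, 0.0]
wrist_force: [-0.2, 0.5, -1.0]
opening: 0.0327
finger_force: 41.3
[ 9.99126217e-01  4.17644232e-02 -1.55808840e-03  3.27489216e-04] [ 2.10372187e-01  7.67128048e-02  1.92323893e+00 -1.34854408e-04
  1.14482283e+00  1.69767118e+00]
[[448.75366507   6.65501906]] [[[449.0, 7.0]], [[433.0, 107.0]], [[354.0, 7.0]], [[346.0, 107.0]], [[257.0, 6.0]], [[258.0, 107.0]]]
```

View pics/w5.png

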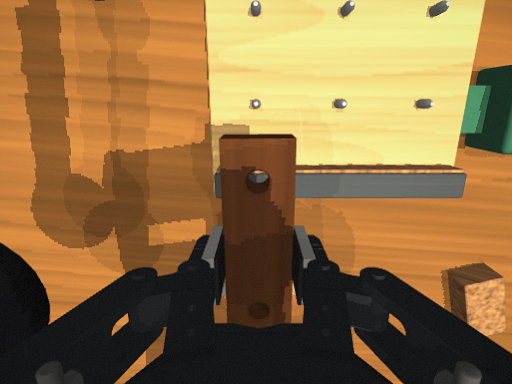

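The pin tips of station 2 are at (255.5,104) and (255.5,5), the others at (346,103), (433,103), (350,7) and (445,6). The held blank's holes are at (258.5,181) and (259,311).

Run:
```python
from h import *
c=load('w5'); s=ctrl.state(); M=R.from_quat(s['eef_rot']).as_matrix()
im=c['pixels'].astype(np.uint8)
q=np.array([(255.5,104),(255.5,5),(346,103),(350,7),(433,103),(445,6)],float)
P=pix2w(c,q,.043); print(P.round(4).tolist())
bz=s['eef_pos'][2]-.1786+.02
H=pix2w(c,[(258.5,181),(259,311)],bz); print('blank',H.round(4).tolist())
for i in(0,):
    d=P[0:2].mean(0)-H.mean(0); d[2]=0; print('shift tool mm',(M.T@d)*1e3)
    an=lambda v:np.degrees(np.arctan2(v[1],v[0])); print(an(P[1]-P[0]),an(P[3]-P[2]),an(P[5]-P[4]),an(P[4]-P[0])+90,an(H[0]-H[1]),an(M[:,0]))
print(s['eef_pos'])
g=cv2.resize(cv2.cvtColor(im[:,:,::-1],cv2.COLOR_RGB2BGR)[...,::-1],None,fx=1,fy=1)
cv2.imwrite('pics/w5c.png',np.hstack([cv2.resize(cv2.cvtColor(im,cv2.COLOR_RGB2BGR)[0:120,235:275],(200,600),interpolation=cv2.INTER_CUBIC),cv2.resize(cv2.cvtColor(im,cv2.COLOR_RGB2BGR)[0:120,330:450],(600,600),interpolation=cv2.INTER_CUBIC)]))
```

```text
[[0.5551, 0.2265, 0.043], [0.6238, 0.232, 0.043], [0.5617, 0.1553, 0.043], [0.6282, 0.1635, 0.043], [0.5674, 0.0867, 0.043], [0.6347, 0.0948, 0.043]]
blank [[0.5229, 0.2217, 0.1558], [0.4533, 0.2157, 0.1558]]
shift tool mm [101.90089099  -2.07971581  -0.32114315]
4.545652353663977 7.042274961231432 6.930607142101647 5.044021805045787 4.924018325179413 4.787201658730855
[0.48657831 0.21902811 0.31438961]
```

View pics/w5c.png

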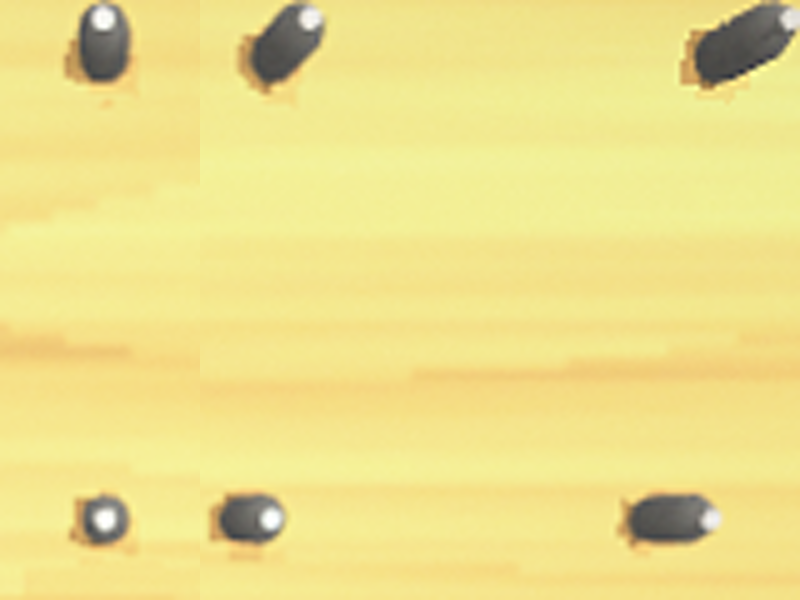

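Pin tops in the full picture: station 2 (255.9,103.8)/(255.8,3.6), station 1 (344,103.8)/(352,3.8), station 0 (432,103.8)/(448,3.7).

Run:
```python
from h import *
c=load('w5'); s=ctrl.state(); M=R.from_quat(s['eef_rot']).as_matrix()
q=np.array([(255.9,103.8),(255.8,3.6),(344,103.8),(352,3.8),(432,103.8),(448,3.7)])
P=pix2w(c,q,.043)[:,:2]; print(P.round(4).tolist())
B=np.array([(-15,70),(55,70),(-15,0),(55,0),(-15,-70),(55,-70)])/1e3
a,b=B-B.mean(0),P-P.mean(0);U,S,V=np.linalg.svd(a.T@b);Rm=(U@V).T;t=P.mean(0)-Rm@B.mean(0)
print('bed',t,np.degrees(np.arctan2(Rm[1,0],Rm[0,0])),'res',((P-B@Rm.T-t)*1e3).round(1).tolist())
for y in(70,0,-70): print(y,(Rm@[.02,y/1e3]+t).round(4))
print('hinge,screw',Rm@[.1,.205]+t,Rm@[-.02,-.165]+t)
H=pix2w(c,[(258.5,181),(259,311)],s['eef_pos'][2]-.1586)[:,:2].mean(0)
d=np.r_[Rm@[.02,.07]+t-H,0]; print('shift',(M.T@d)*1e3, 'blank-tool world',H-s['eef_pos'][:2])
```

```text
[[0.5553, 0.2262], [0.6247, 0.2318], [0.561, 0.1568], [0.6304, 0.1624], [0.5668, 0.0873], [0.6363, 0.093]]
bed [0.57581055 0.15795166] 4.727160899667387 res [[0.2, -0.3], [-0.1, -0.4], [0.1, 0.1], [-0.3, -0.0], [0.1, 0.3], [-0.1, 0.3]]
70 [0.59   0.2294]
0 [0.5957 0.1596]
-70 [0.6015 0.0898]
hinge,screw [0.65857615 0.37049543] [ 0.56947639 -0.0081353 ]
shift [102.42091909  -2.16407202  -0.32282069] blank-tool world [ 0.00151193 -0.00037064]
```

```bash
python3 -m creep '[{"dx":0.683,"dy":-0.0144,"dz":0,"ax":0,"ay":0,"az":0},{"dx":0.683,"dy":-0.0144,"dz":0,"ax":0,"ay":0,"az":0},{"dx":0.683,"dy":-0.0144,"dz":0,"ax":0,"ay":0,"az":0},{"dx":0,"dy":0,"dz":0.585,"ax":0,"ay":0,"az":0},{"dx":0,"dy":0,"dz":0.585,"ax":0,"ay":0,"az":0},{"dx":0,"dy":0,"dz":0.585,"ax":0,"ay":0,"az":0},{"dx":0,"dy":0,"dz":0,"ax":0,"ay":0,"az":0}]'; python3 -m creep '[{"dx":0,"dy":0,"dz":0.1,"ax":0,"ay":0,"az":0},{"dx":0,"dy":0,"dz":0.1,"ax":0,"ay":0,"az":0},{"dx":0,"dy":0,"dz":0.1,"ax":0,"ay":0,"az":0},{"dx":0,"dy":0,"dz":0.08,"ax":0,"ay":0,"az":0},{"dx":0,"dy":0,"dz":0.06,"ax":0,"ay":0,"az":0},{"dx":0,"dy":0,"dz":0,"ax":0,"ay":0,"az":0}]'
```

```text
time: 16.1
eef_pos: [0.587, 0.2294, 0.2229]
eef_rot: [0.999, 0.042, -0.005, 0.001]
wrist_force: [-0.5, -0.2, -1.0]
opening: 0.0325
finger_force: 41.2
time: 16.7
eef_pos: [0.5887, 0.2302, 0.2061]
eef_rot: [0.999, 0.041, -0.0, 0.0]
wrist_force: [0.5, 0.3, -1.5]
opening: 0.0329
finger_force: 41.2
```

```bash
python3 -m creep '[{"dx":0,"dy":0,"dz":0,"ax":0,"ay":0,"az":0},{"dx":0,"dy":0,"dz":0,"ax":0,"ay":0,"az":0},{"dx":0,"dy":0,"dz":0,"ax":0,"ay":0,"az":0},{"dx":0,"dy":0,"dz":-0.6,"ax":0,"ay":0,"az":0},{"dx":0,"dy":0,"dz":-0.7,"ax":0,"ay":0,"az":0},{"dx":0,"dy":0,"dz":-0.7,"ax":0,"ay":0,"az":0},{"dx":-0.167,"dy":0.925,"dz":0,"ax":0,"ay":0,"az":0},{"dx":-0.167,"dy":0.925,"dz":0,"ax":0,"ay":0,"az":0},{"dx":-0.167,"dy":0.925,"dz":0,"ax":0,"ay":0,"az":0},{"dx":-0.167,"dy":0.925,"dz":0,"ax":0,"ay":0,"az":0},{"dx":-0.167,"dy":0.925,"dz":0,"ax":0,"ay":0,"az":0},{"dx":-0.167,"dy":0.925,"dz":0,"ax":0,"ay":0,"az":0},{"dx":-0.167,"dy":0.925,"dz":0,"ax":0,"ay":0,"az":0},{"dx":-0.167,"dy":0.925,"dz":0,"ax":0,"ay":0,"az":0},{"dx":-0.167,"dy":0.925,"dz":0,"ax":0,"ay":0,"az":0},{"dx":-0.167,"dy":0.925,"dz":0,"ax":0,"ay":0,"az":0}]' 46; python3 -m creep '[{"dx":0,"dy":0,"dz":0,"ax":0,"ay":0,"az":-1},{"dx":0,"dy":0,"dz":0,"ax":0,"ay":0,"az":-1},{"dx":0,"dy":0,"dz":0,"ax":0,"ay":0,"az":-1},{"dx":0,"dy":0,"dz":0,"ax":0,"ay":0,"az":-1},{"dx":0,"dy":0,"dz":0,"ax":0,"ay":0,"az":-1},{"dx":0,"dy":0,"dz":0,"ax":0,"ay":0,"az":-1},{"dx":0,"dy":0,"dz":0,"ax":0,"ay":0,"az":-1},{"dx":0,"dy":0,"dz":0,"ax":0,"ay":0,"az":-1},{"dx":0,"dy":0,"dz":0,"ax":0,"ay":0,"az":-1},{"dx":0,"dy":0,"dz":0,"ax":0,"ay":0,"az":-1},{"dx":0,"dy":0,"dz":0,"ax":0,"ay":0,"az":-1},{"dx":0,"dy":0,"dz":0,"ax":0,"ay":0,"az":-1},{"dx":0,"dy":0,"dz":0,"ax":0,"ay":0,"az":-1},{"dx":0,"dy":0,"dz":0,"ax":0,"ay":0,"az":-1},{"dx":0,"dy":0,"dz":0,"ax":0,"ay":0,"az":-1},{"dx":0,"dy":0,"dz":0,"ax":0,"ay":0,"az":-0.24},{"dx":0,"dy":0,"dz":0,"ax":0,"ay":0,"az":0}]' 50
python3 - <<'E'
from h import *
c=snap('wrist','w6'); s=ctrl.state()
for x,y,a in((.544,-.2379,92.1),(.4314,-.2138,75.5)):
    v=.035*np.array([np.cos(np.radians(a)),np.sin(np.radians(a))]); q=[w2pix(c,[(x+k*v[0],y+k*v[1],.02)])[0] for k in(1,-1)]
    print(np.round(q,1).tolist()); 
    try: print(pair(c,*q,.02,r=9))
    except Exception as e: print(e)
snap('top','top2'); cv2.imwrite('pics/v6.png',np.hstack([cv2.imread('pics/w6.png'),cv2.resize(cv2.imread('pics/top2.png')[130:240,130:220],(288,352)).copy() if 0 else cv2.copyMakeBorder(cv2.resize(cv2.imread('pics/top2.png')[140:230,140:212],(288,360)),0,24,0,0,cv2.BORDER_CONSTANT)]))
E
```

```text
time: 18.3
eef_pos: [0.5434, -0.2396, 0.3069]
eef_rot: [0.999, 0.041, 0.0, 0.0]
wrist_force: [0.6, 0.1, -0.3]
opening: 0.0458
finger_force: 0.0
time: 20.0
eef_pos: [0.5439, -0.2377, 0.3066]
eef_rot: [0.695, 0.719, 0.0, 0.0]
wrist_force: [-0.1, -0.3, 0.2]
opening: 0.0498
finger_force: 0.0
[[258.6, 146.1], [258.8, 220.4]]
([[258.2, 148.2], [258.8, 219.4]], array([ 0.5439, -0.2383]), 0.0673, 92.4)
[[139.2, 115.1], [125.9, 190.5]]
([[140.2, 114.8], [126.9, 189.5]], array([ 0.4323, -0.2131]), 0.0692, 75.4)
```

View pics/v6.png

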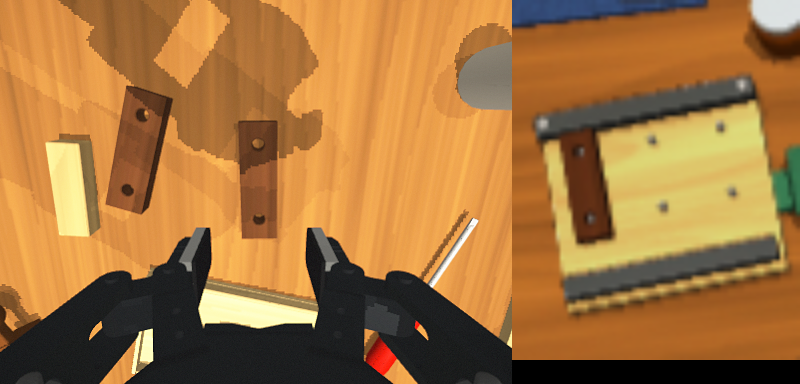

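B is at (258,148)/(259,219) as predicted, and A is seated with its pins showing in the holes.

```bash
python3 -m creep '[{"dx":0,"dy":0,"dz":0.8,"ax":0,"ay":0,"az":0},{"dx":0,"dy":0,"dz":0.8,"ax":0,"ay":0,"az":0},{"dx":0,"dy":0,"dz":0.6,"ax":0,"ay":0,"az":0},{"dx":0,"dy":0,"dz":0.37,"ax":0,"ay":0,"az":0},{"dx":0,"dy":0,"dz":0,"ax":0,"ay":0,"az":0}]' 50 40;python3 -m creep '[{"dx":0,"dy":0,"dz":0,"ax":0,"ay":0,"az":0},{"dx":0,"dy":0,"dz":0,"ax":0,"ay":0,"az":0},{"dx":0,"dy":0,"dz":0,"ax":0,"ay":0,"az":0},{"dx":0,"dy":0,"dz":0,"ax":0,"ay":0,"az":0},{"dx":0,"dy":0,"dz":0,"ax":0,"ay":0,"az":0}]' 20 40; python3 -m creep '[{"dx":0,"dy":0,"dz":-0.8,"ax":0,"ay":0,"az":0},{"dx":0,"dy":0,"dz":-0.8,"ax":0,"ay":0,"az":0},{"dx":0,"dy":0,"dz":-0.8,"ax":0,"ay":0,"az":0},{"dx":0,"dy":0,"dz":0,"ax":0,"ay":0,"az":0}]'
python3 - <<'E'
from h import *
s=ctrl.state();M=R.from_quat(s['eef_rot']).as_matrix();print(tool([.5957-s['eef_pos'][0],.1596-s['eef_pos'][1],0]),np.degrees(np.arctan2(M[1,1],M[0,1])))
E
```

```text
time: 20.6
eef_pos: [0.5426, -0.2368, 0.1747]
eef_rot: [0.695, 0.719, -0.001, -0.003]
wrist_force: [-0.1, -0.0, 0.1]
opening: 0.0504
finger_force: 0.0
time: 21.1
eef_pos: [0.5442, -0.2379, 0.179]
eef_rot: [0.694, 0.72, 0.0, 0.001]
wrist_force: [-0.5, 0.9, 2.8]
opening: 0.0329
finger_force: 43.4
time: 21.5
eef_pos: [0.5458, -0.2388, 0.3052]
eef_rot: [0.694, 0.72, 0.001, 0.006]
wrist_force: [1.2, -0.6, 0.0]
opening: 0.0329
finger_force: 43.0
[ 7.92657941  1.2858174  -0.04762559] 2.0687734470945323
```

```bash
python3 -m creep '[{"dx":0.881,"dy":0.143,"dz":0,"ax":0,"ay":0,"az":0},{"dx":0.881,"dy":0.143,"dz":0,"ax":0,"ay":0,"az":0},{"dx":0.881,"dy":0.143,"dz":0,"ax":0,"ay":0,"az":0},{"dx":0.881,"dy":0.143,"dz":0,"ax":0,"ay":0,"az":0},{"dx":0.881,"dy":0.143,"dz":0,"ax":0,"ay":0,"az":0},{"dx":0.881,"dy":0.143,"dz":0,"ax":0,"ay":0,"az":0},{"dx":0.881,"dy":0.143,"dz":0,"ax":0,"ay":0,"az":0},{"dx":0.881,"dy":0.143,"dz":0,"ax":0,"ay":0,"az":0},{"dx":0.881,"dy":0.143,"dz":0,"ax":0,"ay":0,"az":0}]'; python3 -m creep '[{"dx":0,"dy":0,"dz":0,"ax":0,"ay":0,"az":1},{"dx":0,"dy":0,"dz":0,"ax":0,"ay":0,"az":1},{"dx":0,"dy":0,"dz":0,"ax":0,"ay":0,"az":1},{"dx":0,"dy":0,"dz":0,"ax":0,"ay":0,"az":1},{"dx":0,"dy":0,"dz":0,"ax":0,"ay":0,"az":1},{"dx":0,"dy":0,"dz":0,"ax":0,"ay":0,"az":1},{"dx":0,"dy":0,"dz":0,"ax":0,"ay":0,"az":1},{"dx":0,"dy":0,"dz":0,"ax":0,"ay":0,"az":1},{"dx":0,"dy":0,"dz":0,"ax":0,"ay":0,"az":1},{"dx":0,"dy":0,"dz":0,"ax":0,"ay":0,"az":1},{"dx":0,"dy":0,"dz":0,"ax":0,"ay":0,"az":1},{"dx":0,"dy":0,"dz":0,"ax":0,"ay":0,"az":1},{"dx":0,"dy":0,"dz":0,"ax":0,"ay":0,"az":1},{"dx":0,"dy":0,"dz":0,"ax":0,"ay":0,"az":1},{"dx":0,"dy":0,"dz":0,"ax":0,"ay":0,"az":1},{"dx":0,"dy":0,"dz":0,"ax":0,"ay":0,"az":0.24},{"dx":0,"dy":0,"dz":0,"ax":0,"ay":0,"az":0},{"dx":0,"dy":0,"dz":0,"ax":0,"ay":0,"az":0}]'
python3 - <<'E'
from h import *
s=ctrl.state();M=R.from_quat(s['eef_rot']).as_matrix();print(tool([.5961-s['eef_pos'][0],.1596-s['eef_pos'][1],.2226-s['eef_pos'][2]]),np.degrees(np.arctan2(M[1,0],M[0,0])),s['eef_pos'])
E
```

```text
time: 22.4
eef_pos: [0.5935, 0.1627, 0.2971]
eef_rot: [0.694, 0.72, -0.0, -0.0]
wrist_force: [0.2, -1.2, -0.6]
opening: 0.0328
finger_force: 43.0
time: 24.2
eef_pos: [0.5938, 0.1609, 0.2976]
eef_rot: [0.999, 0.042, -0.0, 0.0]
wrist_force: [-0.2, 0.2, -0.6]
opening: 0.0331
finger_force: 43.0
[0.04432548 0.02890543 1.49948763] 4.821706946720585 [0.5938107  0.16085765 0.29757557]
```

```bash
python3 -m creep '[{"dx":0.044,"dy":0.029,"dz":0.5,"ax":0,"ay":0,"az":0},{"dx":0,"dy":0,"dz":0.5,"ax":0,"ay":0,"az":0},{"dx":0,"dy":0,"dz":0.5,"ax":0,"ay":0,"az":0},{"dx":0,"dy":0,"dz":0,"ax":0,"ay":0,"az":0},{"dx":0,"dy":0,"dz":0.1,"ax":0,"ay":0,"az":0},{"dx":0,"dy":0,"dz":0.1,"ax":0,"ay":0,"az":0},{"dx":0,"dy":0,"dz":0.1,"ax":0,"ay":0,"az":0},{"dx":0,"dy":0,"dz":0.06,"ax":0,"ay":0,"az":0},{"dx":0,"dy":0,"dz":0,"ax":0,"ay":0,"az":0},{"dx":0,"dy":0,"dz":0,"ax":0,"ay":0,"az":0}]'
```

```text
time: 25.2
eef_pos: [0.5965, 0.1599, 0.208]
eef_rot: [0.999, 0.042, -0.001, 0.0]
wrist_force: [-9.9, -1.0, 15.8]
opening: 0.033
finger_force: 48.8
```

```bash
python3 -m creep '[{"dx":-0.03,"dy":0,"dz":0,"ax":0,"ay":0,"az":0},{"dx":0,"dy":0,"dz":0.02,"ax":0,"ay":0,"az":0},{"dx":0,"dy":0,"dz":0,"ax":0,"ay":0,"az":0}]'
```

```text
time: 25.5
eef_pos: [0.5959, 0.1598, 0.2078]
eef_rot: [0.999, 0.042, 0.001, -0.0]
wrist_force: [-6.3, -0.8, 15.2]
opening: 0.0329
finger_force: 49.1
```

```bash
python3 -m creep '[{"dx":-0.03,"dy":0,"dz":0,"ax":0,"ay":0,"az":0},{"dx":-0.02,"dy":0,"dz":0,"ax":0,"ay":0,"az":0},{"dx":0,"dy":0,"dz":0,"ax":0,"ay":0,"az":0}]'
```

```text
time: 25.8
eef_pos: [0.5946, 0.1596, 0.2081]
eef_rot: [0.999, 0.042, 0.004, -0.0]
wrist_force: [2.1, 1.6, 9.0]
opening: 0.0331
finger_force: 48.1
```

```bash
python3 -m creep '[{"dx":0,"dy":0,"dz":0,"ax":0,"ay":0,"az":0},{"dx":0,"dy":0,"dz":0,"ax":0,"ay":0,"az":0},{"dx":0,"dy":0,"dz":0,"ax":0,"ay":0,"az":0},{"dx":0,"dy":0,"dz":-0.6,"ax":0,"ay":0,"az":0},{"dx":0,"dy":0,"dz":-0.7,"ax":0,"ay":0,"az":0},{"dx":0,"dy":0,"dz":-0.7,"ax":0,"ay":0,"az":0},{"dx":-0.386,"dy":0.716,"dz":0,"ax":0,"ay":0,"az":0},{"dx":-0.386,"dy":0.716,"dz":0,"ax":0,"ay":0,"az":0},{"dx":-0.386,"dy":0.716,"dz":0,"ax":0,"ay":0,"az":0},{"dx":-0.386,"dy":0.716,"dz":0,"ax":0,"ay":0,"az":0},{"dx":-0.386,"dy":0.716,"dz":0,"ax":0,"ay":0,"az":0},{"dx":-0.386,"dy":0.716,"dz":0,"ax":0,"ay":0,"az":0},{"dx":-0.386,"dy":0.716,"dz":0,"ax":0,"ay":0,"az":0},{"dx":-0.386,"dy":0.716,"dz":0,"ax":0,"ay":0,"az":0},{"dx":-0.386,"dy":0.716,"dz":0,"ax":0,"ay":0,"az":0},{"dx":-0.386,"dy":0.716,"dz":0,"ax":0,"ay":0,"az":0}]' 46; python3 -m creep '[{"dx":0,"dy":0,"dz":0,"ax":0,"ay":0,"az":-1},{"dx":0,"dy":0,"dz":0,"ax":0,"ay":0,"az":-1},{"dx":0,"dy":0,"dz":0,"ax":0,"ay":0,"az":-1},{"dx":0,"dy":0,"dz":0,"ax":0,"ay":0,"az":-1},{"dx":0,"dy":0,"dz":0,"ax":0,"ay":0,"az":-1},{"dx":0,"dy":0,"dz":0,"ax":0,"ay":0,"az":-1},{"dx":0,"dy":0,"dz":0,"ax":0,"ay":0,"az":-1},{"dx":0,"dy":0,"dz":0,"ax":0,"ay":0,"az":-1},{"dx":0,"dy":0,"dz":0,"ax":0,"ay":0,"az":-1},{"dx":0,"dy":0,"dz":0,"ax":0,"ay":0,"az":-1},{"dx":0,"dy":0,"dz":0,"ax":0,"ay":0,"az":-1},{"dx":0,"dy":0,"dz":0,"ax":0,"ay":0,"az":-1},{"dx":0,"dy":0,"dz":0,"ax":0,"ay":0,"az":-0.32},{"dx":0,"dy":0,"dz":0,"ax":0,"ay":0,"az":0},{"dx":0,"dy":0,"dz":0,"ax":0,"ay":0,"az":0}]'
python3 - <<'E'
from h import *
c=snap('wrist','w7'); s=ctrl.state()
for x,y,a in((.4323,-.2131,75.4),):
    v=.035*np.array([np.cos(np.radians(a)),np.sin(np.radians(a))]); q=[w2pix(c,[(x+k*v[0],y+k*v[1],.02)])[0] for k in(1,-1)]
    print(np.round(q,1).tolist()); q,m,L,an=pair(c,*q,.02,r=9);print(q,m,L,an,tool([*(m-s['eef_pos'][:2]),0]))
M=R.from_quat(s['eef_rot']).as_matrix();print(np.degrees(np.arctan2(M[1,0],M[0,0])))
snap('top','top3'); a=cv2.resize(cv2.imread('pics/top3.png')[140:230,140:212],(288,360))
cv2.imwrite('pics/v7.png',np.hstack([cv2.imread('pics/w7.png'),cv2.copyMakeBorder(a,0,24,0,0,cv2.BORDER_CONSTANT)]))
c=load('top3')
for b in((.590,.2294),(.5957,.1596)):
    q=[w2pix(c,[(b[0]+k*.0349,b[1]+k*.0029,.045)])[0] for k in (1,-1)]; print(np.round(q,1).tolist())
E
```

```text
time: 27.4
eef_pos: [0.4285, -0.2147, 0.3038]
eef_rot: [0.999, 0.041, -0.0, -0.0]
wrist_force: [1.5, 0.3, -0.5]
opening: 0.046
finger_force: 0.0
time: 28.9
eef_pos: [0.4294, -0.2134, 0.3037]
eef_rot: [0.792, 0.611, -0.0, -0.0]
wrist_force: [-0.5, -0.4, -0.6]
opening: 0.0458
finger_force: 0.0
[[261.8, 145.1], [261.7, 220.3]]
[[263.7, 148.4], [261.6, 220.9]] [ 0.4326 -0.2149] 0.0677 73.9 [-1.31306917e-02  6.86841413e-02 -2.18775286e-05]
75.3016364800739
[[156.6, 177.4], [159.1, 194.2]]
[[174.0, 174.0], [176.7, 190.7]]
```

View pics/v7.png

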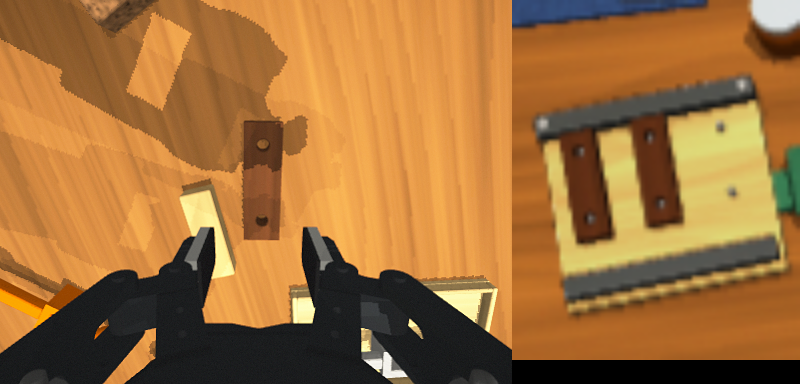

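C holes are at (263,146)/(262,221), with the offcut clear of the left finger. A and B both look seated.

```bash
python3 -m creep '[{"dx":0,"dy":0.06,"dz":0.7,"ax":0,"ay":0,"az":0},{"dx":0,"dy":0,"dz":0.7,"ax":0,"ay":0,"az":0},{"dx":0,"dy":0,"dz":0.7,"ax":0,"ay":0,"az":0},{"dx":0,"dy":0,"dz":0.4,"ax":0,"ay":0,"az":0},{"dx":0,"dy":0,"dz":0,"ax":0,"ay":0,"az":0}]' 46 40;python3 -m creep '[{"dx":0,"dy":0,"dz":0,"ax":0,"ay":0,"az":0},{"dx":0,"dy":0,"dz":0,"ax":0,"ay":0,"az":0},{"dx":0,"dy":0,"dz":0,"ax":0,"ay":0,"az":0},{"dx":0,"dy":0,"dz":0,"ax":0,"ay":0,"az":0},{"dx":0,"dy":0,"dz":0,"ax":0,"ay":0,"az":0}]' 20 40; python3 -m creep '[{"dx":0,"dy":0,"dz":-0.8,"ax":0,"ay":0,"az":0},{"dx":0,"dy":0,"dz":-0.8,"ax":0,"ay":0,"az":0},{"dx":0,"dy":0,"dz":-0.8,"ax":0,"ay":0,"az":0},{"dx":0,"dy":0,"dz":0,"ax":0,"ay":0,"az":0},{"dx":0,"dy":0,"dz":0,"ax":0,"ay":0,"az":0}]'
python3 - <<'E'
from h import *
c=snap('wrist','w8'); 
s=ctrl.state();M=R.from_quat(s['eef_rot']).as_matrix();print(tool([.6015-s['eef_pos'][0],.0898-s['eef_pos'][1],0]),np.degrees(np.arctan2(M[1,1],M[0,1])),s['eef_pos'])
print(np.load('pics/w4.npz')['pixels'][120:150,258].sum(1)); print(c['pixels'][120:150,258].astype(int).sum(1))
g4=np.load('pics/w4.npz')['pixels'][:,258].astype(int).sum(1);g8=c['pixels'][:,258].astype(int).sum(1)
print(g4[160:200]);print(g8[160:200]);print(g4[298:322]);print(g8[298:322])
E
```

```text
time: 29.5
eef_pos: [0.4311, -0.2132, 0.176]
eef_rot: [0.792, 0.611, -0.001, -0.003]
wrist_force: [0.5, 0.0, 0.3]
opening: 0.0458
finger_force: 0.0
time: 30.0
eef_pos: [0.4326, -0.2143, 0.1796]
eef_rot: [0.792, 0.611, 0.0, 0.001]
wrist_force: [-0.2, -0.5, -0.7]
opening: 0.0332
finger_force: 42.6
time: 30.5
eef_pos: [0.4326, -0.2143, 0.3]
eef_rot: [0.792, 0.611, 0.0, 0.001]
wrist_force: [-0.0, 0.3, -1.5]
opening: 0.0331
finger_force: 42.6
[6.73485039e+00 1.73885356e+00 8.53785030e-04] -14.669033981330472 [ 0.43211618 -0.21394937  0.2984384 ]
[340 338 342 343 339 339 335 331 336 332 335 334 344 287 185 142 149 142
 184 216 218 231 222 236 246 248 249 241 223 222]
[339 345 339 337 341 333 338 335 330 332 335 325 329 339 257 153 134 135
 135 178 206 208 201 201 197 201 199 197 206 205]
[225 222 222 219 226 227 226 226 215 167 256 356 379 371 374 371 374 371
 373 370 372 383 316 193 132 145 153 160 142 157 143 147 146 170 201 209
 216 223 224 217]
[201 204 200 199 203 198 197 197 211 182 159 290 348 342 344 332 337 333
 330 330 336 334 345 245 119 128 136 135 141 145 149 142 136 142 177 187
 193 198 193 197]
[301 297 300 266 174 128 125 138 149 152 147 158 146 157 151 148 147 152
 149 153 139 191 246 264]
[272 273 269 223 146 114 115 121 121 138 134 127 133 130 139 136 127 131
 133 137 122 153 183 212]
```

```bash
python3 -m creep '[{"dx":0.842,"dy":0.214,"dz":0,"ax":0,"ay":0,"az":0},{"dx":0.842,"dy":0.214,"dz":0,"ax":0,"ay":0,"az":0},{"dx":0.842,"dy":0.214,"dz":0,"ax":0,"ay":0,"az":0},{"dx":0.842,"dy":0.214,"dz":0,"ax":0,"ay":0,"az":0},{"dx":0.842,"dy":0.214,"dz":0,"ax":0,"ay":0,"az":0},{"dx":0.842,"dy":0.214,"dz":0,"ax":0,"ay":0,"az":0},{"dx":0.842,"dy":0.214,"dz":0,"ax":0,"ay":0,"az":0},{"dx":0.842,"dy":0.214,"dz":0,"ax":0,"ay":0,"az":0}]'; python3 -m creep '[{"dx":0,"dy":0,"dz":0,"ax":0,"ay":0,"az":1},{"dx":0,"dy":0,"dz":0,"ax":0,"ay":0,"az":1},{"dx":0,"dy":0,"dz":0,"ax":0,"ay":0,"az":1},{"dx":0,"dy":0,"dz":0,"ax":0,"ay":0,"az":1},{"dx":0,"dy":0,"dz":0,"ax":0,"ay":0,"az":1},{"dx":0,"dy":0,"dz":0,"ax":0,"ay":0,"az":1},{"dx":0,"dy":0,"dz":0,"ax":0,"ay":0,"az":1},{"dx":0,"dy":0,"dz":0,"ax":0,"ay":0,"az":1},{"dx":0,"dy":0,"dz":0,"ax":0,"ay":0,"az":1},{"dx":0,"dy":0,"dz":0,"ax":0,"ay":0,"az":1},{"dx":0,"dy":0,"dz":0,"ax":0,"ay":0,"az":1},{"dx":0,"dy":0,"dz":0,"ax":0,"ay":0,"az":1},{"dx":0,"dy":0,"dz":0,"ax":0,"ay":0,"az":0.32},{"dx":0,"dy":0,"dz":0,"ax":0,"ay":0,"az":0},{"dx":0,"dy":0,"dz":0,"ax":0,"ay":0,"az":0},{"dx":0,"dy":0,"dz":0,"ax":0,"ay":0,"az":0}]'
python3 - <<'E'
from h import *
s=ctrl.state();M=R.from_quat(s['eef_rot']).as_matrix();print(tool([.6003-s['eef_pos'][0],.09-s['eef_pos'][1],.2226-s['eef_pos'][2]]),np.degrees(np.arctan2(M[1,0],M[0,0])),s['eef_pos'])
E
```

```text
time: 31.35
eef_pos: [0.6004, 0.0917, 0.2962]
eef_rot: [0.792, 0.611, -0.002, -0.001]
wrist_force: [0.4, -0.5, -1.5]
opening: 0.0329
finger_force: 42.6
time: 32.95
eef_pos: [0.6003, 0.0899, 0.298]
eef_rot: [0.999, 0.042, -0.001, -0.0]
wrist_force: [-0.5, -0.7, -1.3]
opening: 0.0329
finger_force: 42.5
[ 2.84022497e-03 -7.48133908e-04  1.50728776e+00] 4.773005979369307 [0.60028356 0.08994523 0.29796451]
```

```bash
python3 -m creep '[{"dx":0,"dy":0,"dz":0.5,"ax":0,"ay":0,"az":0},{"dx":0,"dy":0,"dz":0.5,"ax":0,"ay":0,"az":0},{"dx":0,"dy":0,"dz":0.5,"ax":0,"ay":0,"az":0},{"dx":0,"dy":0,"dz":0,"ax":0,"ay":0,"az":0},{"dx":0,"dy":0,"dz":0.1,"ax":0,"ay":0,"az":0},{"dx":0,"dy":0,"dz":0.1,"ax":0,"ay":0,"az":0},{"dx":0,"dy":0,"dz":0.1,"ax":0,"ay":0,"az":0},{"dx":0,"dy":0,"dz":0.06,"ax":0,"ay":0,"az":0},{"dx":0,"dy":0,"dz":0,"ax":0,"ay":0,"az":0},{"dx":0,"dy":0,"dz":0,"ax":0,"ay":0,"az":0}]'
```

```text
time: 33.95
eef_pos: [0.6006, 0.09, 0.2061]
eef_rot: [0.999, 0.041, 0.0, 0.0]
wrist_force: [0.2, -0.2, -0.0]
opening: 0.0328
finger_force: 42.6
```

```bash
python3 -m creep '[{"dx":0,"dy":0,"dz":0,"ax":0,"ay":0,"az":0},{"dx":0,"dy":0,"dz":0,"ax":0,"ay":0,"az":0},{"dx":0,"dy":0,"dz":0,"ax":0,"ay":0,"az":0},{"dx":0,"dy":0,"dz":-0.6,"ax":0,"ay":0,"az":0},{"dx":0,"dy":0,"dz":-0.7,"ax":0,"ay":0,"az":0},{"dx":0,"dy":0,"dz":-0.7,"ax":0,"ay":0,"az":0},{"dx":-0.54,"dy":0.446,"dz":0,"ax":0,"ay":0,"az":0},{"dx":-0.54,"dy":0.446,"dz":0,"ax":0,"ay":0,"az":0},{"dx":-0.54,"dy":0.446,"dz":0,"ax":0,"ay":0,"az":0},{"dx":-0.54,"dy":0.446,"dz":0,"ax":0,"ay":0,"az":0},{"dx":0,"dy":0,"dz":0,"ax":0,"ay":0,"az":0},{"dx":0,"dy":0,"dz":0,"ax":0,"ay":0,"az":0}]' 46
python3 - <<'E'
from h import *
c=snap('wrist','w9')
print(w2pix(c,[(.5695,-.0081,.086),(.5695,-.0081,.054)]))
E
python3 -m creep '[{"dx":-0.232,"dy":0.9,"dz":0,"ax":0,"ay":0,"az":0},{"dx":-0.232,"dy":0.9,"dz":0,"ax":0,"ay":0,"az":0},{"dx":-0.232,"dy":0.9,"dz":0,"ax":0,"ay":0,"az":0},{"dx":-0.232,"dy":0.9,"dz":0,"ax":0,"ay":0,"az":0},{"dx":-0.232,"dy":0.9,"dz":0,"ax":0,"ay":0,"az":0},{"dx":-0.232,"dy":0.9,"dz":0,"ax":0,"ay":0,"az":0},{"dx":-0.232,"dy":0.9,"dz":0,"ax":0,"ay":0,"az":0},{"dx":-0.232,"dy":0.9,"dz":0,"ax":0,"ay":0,"az":0},{"dx":-0.232,"dy":0.9,"dz":0,"ax":0,"ay":0,"az":0},{"dx":0,"dy":0,"dz":0,"ax":0,"ay":0,"az":0},{"dx":0,"dy":0,"dz":0,"ax":0,"ay":0,"az":0}]' 46
python3 - <<'E'
from h import *
snap('wrist','w10'); snap('top','top4')
a=cv2.imread('pics/w9.png'); b=cv2.imread('pics/w10.png'); t=cv2.imread('pics/top4.png')[140:230,140:230]
s=cv2.resize(a[60:160,206:306],(288,288),interpolation=cv2.INTER_CUBIC); t=cv2.resize(t,(288,288),interpolation=cv2.INTER_CUBIC)
cv2.imwrite('pics/v10.png',np.hstack([cv2.copyMakeBorder(b,0,192,0,0,cv2.BORDER_CONSTANT),np.vstack([s,t])]))
E
```

```text
time: 35.15
eef_pos: [0.5002, -0.0082, 0.3063]
eef_rot: [0.999, 0.041, 0.0, 0.0]
wrist_force: [0.1, -0.3, 0.2]
opening: 0.0458
finger_force: 0.0
[[266.87591505 106.05054263]
 [265.61649977 105.64542334]]
time: 36.3
eef_pos: [0.4303, -0.4208, 0.3056]
eef_rot: [0.999, 0.041, 0.0, -0.0]
wrist_force: [0.3, 0.4, 0.4]
opening: 0.0459
finger_force: 0.0
```

View pics/v10.png

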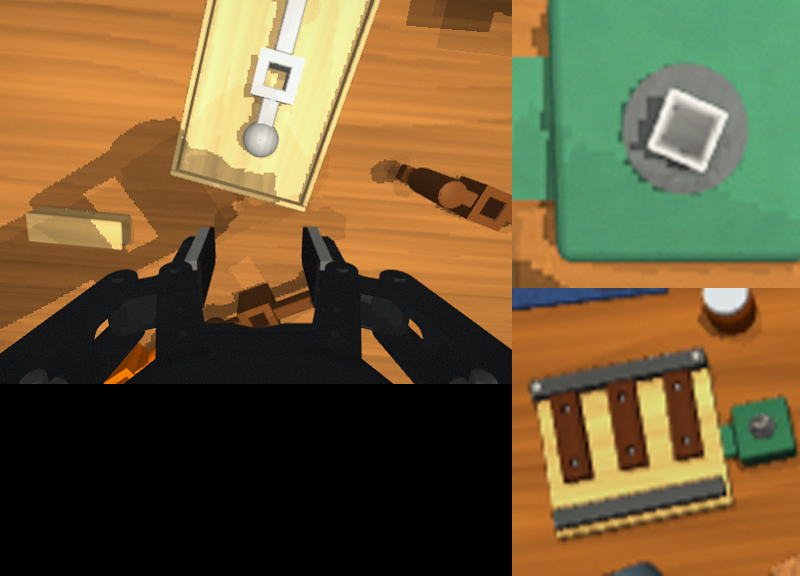

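Crank hub hole at (278,77) and ball at (261,140). The screw square is turned ~16.5° clockwise from the bed. All three blanks are seated.

Run:
```python
from h import *
c=load('w10'); H=pix2w(c,(278,76),.039)[0]; Bq=pix2w(c,(261,140),.032)[0]; v=(H-Bq)[:2]
print('hub',H,'ball d',np.linalg.norm(v),'yaw',np.degrees(np.arctan2(v[1],v[0])))
e=pix2w(c,[(261,46),(303,53),(293,104),(250,95)],.039)[:,:2]; print(e.mean(0),[np.degrees(np.arctan2(*(e[i]-e[j])[::-1])).round(1) for i,j in((0,3),(1,2),(0,1),(3,2))])
s=ctrl.state();print(tool([*(H-s['eef_pos'])[:2],0]))
c=load('w9'); print('screw',pix2w(c,(267.4,105),.086))
q=np.array([(156,88),(215,105),(200,172),(136,153)])/2.88+[206,60]; e=pix2w(c,q,.078)[:,:2]
print(e.mean(0),[np.degrees(np.arctan2(*(e[i]-e[j])[::-1])).round(1) for i,j in((0,3),(1,2),(0,1),(3,2))],np.linalg.norm(e[0]-e[1]))
# tray corners
c=load('w10');print(pix2w(c,[(172,173),(304,209)],.018))
```

```text
hub [ 0.52164411 -0.42831524  0.039     ] ball d 0.05063423615541307 yaw -9.809209522525336
[ 0.52222476 -0.42727655] [np.float64(-9.0), np.float64(-5.0), np.float64(86.0), np.float64(83.4)]
[ 1.80064177e+00  3.35760907e-01 -7.81316055e-04]
screw [[ 0.57015562 -0.00836963  0.086     ]]
[ 0.57007133 -0.00860274] [np.float64(-13.2), np.float64(-7.4), np.float64(79.3), np.float64(78.6)] 0.013716728240195224
[[ 0.43397108 -0.34230403  0.018     ]
 [ 0.40936425 -0.46550738  0.018     ]]
```

```bash
python3 -m creep '[{"dx":0.6,"dy":0.113,"dz":0,"ax":0,"ay":0,"az":0},{"dx":0.6,"dy":0.113,"dz":0,"ax":0,"ay":0,"az":0},{"dx":0.608,"dy":0.114,"dz":0,"ax":0,"ay":0,"az":0},{"dx":0,"dy":0,"dz":0,"ax":0,"ay":0,"az":1},{"dx":0,"dy":0,"dz":0,"ax":0,"ay":0,"az":1},{"dx":0,"dy":0,"dz":0,"ax":0,"ay":0,"az":0.3},{"dx":0,"dy":0,"dz":0.6,"ax":0,"ay":0,"az":0},{"dx":0,"dy":0,"dz":0.6,"ax":0,"ay":0,"az":0},{"dx":0,"dy":0,"dz":0.6,"ax":0,"ay":0,"az":0},{"dx":0,"dy":0,"dz":0.35,"ax":0,"ay":0,"az":0},{"dx":0,"dy":0,"dz":0.2,"ax":0,"ay":0,"az":0},{"dx":0,"dy":0,"dz":0,"ax":0,"ay":0,"az":0}]' 50;python3 -m creep '[{"dx":0,"dy":0,"dz":0,"ax":0,"ay":0,"az":0},{"dx":0,"dy":0,"dz":0,"ax":0,"ay":0,"az":0},{"dx":0,"dy":0,"dz":0,"ax":0,"ay":0,"az":0},{"dx":0,"dy":0,"dz":0,"ax":0,"ay":0,"az":0},{"dx":0,"dy":0,"dz":0,"ax":0,"ay":0,"az":0},{"dx":0,"dy":0,"dz":0,"ax":0,"ay":0,"az":0}]' 20 90;python3 -m creep '[{"dx":0,"dy":0,"dz":-0.5,"ax":0,"ay":0,"az":0},{"dx":0,"dy":0,"dz":-0.8,"ax":0,"ay":0,"az":0},{"dx":0,"dy":0,"dz":-0.8,"ax":0,"ay":0,"az":0},{"dx":0,"dy":0,"dz":-0.6,"ax":0,"ay":0,"az":0},{"dx":0,"dy":0,"dz":0,"ax":0,"ay":0,"az":0},{"dx":0,"dy":0,"dz":0,"ax":0,"ay":0,"az":0}]'
python3 - <<'E'
from h import *
c=snap('wrist','w11'); s=ctrl.state();print(s['eef_pos'],s['eef_rot'],s['joints'])
E
```

```text
time: 37.6
eef_pos: [0.5214, -0.4287, 0.1874]
eef_rot: [0.997, -0.073, -0.001, -0.001]
wrist_force: [-0.9, -0.1, 0.6]
opening: 0.0502
finger_force: 0.0
time: 38.2
eef_pos: [0.5219, -0.4301, 0.1904]
eef_rot: [0.997, -0.074, 0.001, 0.001]
wrist_force: [1.2, 1.6, 6.9]
opening: 0.0325
finger_force: 92.9
time: 38.8
eef_pos: [0.5208, -0.4293, 0.322]
eef_rot: [0.997, -0.074, -0.001, -0.0]
wrist_force: [-1.4, 0.0, -5.4]
opening: 0.0319
finger_force: 91.9
[ 0.52047156 -0.42896937  0.32026592] [ 0.9972853  -0.0735951  -0.00177545 -0.0016229 ] [-8.57027150e-01  3.81363638e-01  1.54893331e+00 -2.19627968e-04
  1.21610215e+00  8.61169774e-01]
```

View pics/w11.png

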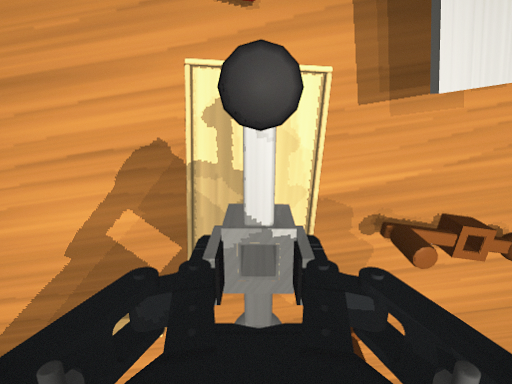

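The crank is held by its hub, hole centre at (258.5,260), with the bar running straight up the image.

Run:
```python
from h import *
c=load('w11'); s=ctrl.state(); M=R.from_quat(s['eef_rot']).as_matrix()
g=c['pixels'].astype(int).sum(2); print(g[260,232:284].tolist()); print(g[235:305,258].tolist()); print(g[222:234,235].tolist())
P=pix2w(c,[(258.5,260),(219,228),(299,228),(260,85)],[s['eef_pos'][2]-.1514]*3+[s['eef_pos'][2]-.1854+.08]); d=(P-s['eef_pos'])@M; print((d*1e3).round(1))
print(np.degrees(np.arctan2(M[1,0],M[0,0])),M[:,2])
```

```text
[375, 368, 367, 368, 365, 364, 355, 340, 324, 277, 259, 282, 293, 294, 288, 287, 283, 284, 295, 294, 293, 291, 291, 283, 288, 284, 281, 288, 287, 283, 278, 284, 275, 286, 289, 287, 287, 286, 294, 288, 297, 285, 262, 262, 310, 327, 341, 371, 376, 384, 380, 378]
[368, 366, 372, 374, 378, 374, 376, 431, 415, 334, 295, 281, 289, 281, 290, 286, 281, 281, 282, 284, 287, 282, 286, 286, 283, 281, 283, 286, 284, 281, 283, 286, 283, 286, 287, 279, 288, 289, 283, 280, 282, 315, 360, 362, 360, 371, 373, 370, 366, 374, 367, 365, 379, 379, 384, 377, 376, 374, 370, 375, 369, 368, 368, 376, 371, 369, 370, 369, 369, 372]
[308, 304, 305, 297, 288, 294, 375, 446, 462, 457, 464, 458]
[[  0.8   0.9 151.4]
 [ 17.1 -17.  151.4]
 [ 17.1  19.3 151.3]
 [ 75.6   1.1 105.1]]
-8.44071108839191 [-0.00330238  0.00349833 -0.99998843]
```

```bash
python3 -m creep '[{"dx":0,"dy":0,"dz":0,"ax":0,"ay":0,"az":0.5},{"dx":-0.0685,"dy":-0.8455,"dz":0,"ax":0,"ay":0,"az":0},{"dx":-0.0685,"dy":-0.8455,"dz":0,"ax":0,"ay":0,"az":0},{"dx":-0.0685,"dy":-0.8455,"dz":0,"ax":0,"ay":0,"az":0},{"dx":-0.0685,"dy":-0.8455,"dz":0,"ax":0,"ay":0,"az":0},{"dx":-0.0685,"dy":-0.8455,"dz":0,"ax":0,"ay":0,"az":0},{"dx":-0.0685,"dy":-0.8455,"dz":0,"ax":0,"ay":0,"az":0},{"dx":-0.0685,"dy":-0.8455,"dz":0,"ax":0,"ay":0,"az":0},{"dx":-0.0685,"dy":-0.8455,"dz":0,"ax":0,"ay":0,"az":0},{"dx":-0.0685,"dy":-0.8455,"dz":0,"ax":0,"ay":0,"az":0},{"dx":-0.0685,"dy":-0.8455,"dz":0,"ax":0,"ay":0,"az":0},{"dx":0,"dy":0,"dz":0,"ax":0,"ay":0,"az":0},{"dx":0,"dy":0,"dz":0,"ax":0,"ay":0,"az":0},{"dx":0,"dy":0,"dz":0,"ax":0,"ay":0,"az":0}]'
python3 - <<'E'
from h import *
s=ctrl.state();M=R.from_quat(s['eef_rot']).as_matrix();print(tool([.5697-s['eef_pos'][0],-.0079-s['eef_pos'][1],.275-s['eef_pos'][2]]),np.degrees(np.arctan2(M[1,0],M[0,0])),M[:,2])
E
```

```text
time: 40.25
eef_pos: [0.5699, -0.0088, 0.3214]
eef_rot: [0.995, -0.099, -0.002, -0.0]
wrist_force: [0.8, 0.7, -5.8]
opening: 0.0323
finger_force: 92.2
[-0.00435837 -0.01725408  0.92828682] -11.332013089237085 [-3.43793954e-03  4.17147072e-04 -9.99994003e-01]
```

```bash
python3 -m creep '[{"dx":0,"dy":-0.017,"dz":0.46,"ax":0,"ay":0,"az":0},{"dx":0,"dy":0,"dz":0.46,"ax":0,"ay":0,"az":0},{"dx":0,"dy":0,"dz":0,"ax":0,"ay":0,"az":0},{"dx":0,"dy":0,"dz":0.12,"ax":0,"ay":0,"az":0},{"dx":0,"dy":0,"dz":0.12,"ax":0,"ay":0,"az":0},{"dx":0,"dy":0,"dz":0,"ax":0,"ay":0,"az":0}]';python3 -m creep '[{"dx":0,"dy":0,"dz":0.1,"ax":0,"ay":0,"az":0},{"dx":0,"dy":0,"dz":0.1,"ax":0,"ay":0,"az":0},{"dx":0,"dy":0,"dz":0.1,"ax":0,"ay":0,"az":0},{"dx":0,"dy":0,"dz":0,"ax":0,"ay":0,"az":0}]'
```

```text
time: 40.85
eef_pos: [0.5706, -0.0078, 0.2654]
eef_rot: [0.995, -0.099, -0.0, 0.0]
wrist_force: [0.2, 0.2, -4.8]
opening: 0.032
finger_force: 92.2
time: 41.25
eef_pos: [0.5704, -0.0075, 0.2496]
eef_rot: [0.995, -0.098, -0.0, -0.0]
wrist_force: [0.2, 0.0, -4.2]
opening: 0.0324
finger_force: 92.3
```

```bash
python3 -m creep '[{"dx":0,"dy":0,"dz":0.08,"ax":0,"ay":0,"az":0},{"dx":0,"dy":0,"dz":0.08,"ax":0,"ay":0,"az":0},{"dx":0,"dy":0,"dz":0.04,"ax":0,"ay":0,"az":0},{"dx":0,"dy":0,"dz":0,"ax":0,"ay":0,"az":0},{"dx":0,"dy":0,"dz":0,"ax":0,"ay":0,"az":0}]'
```

```text
time: 41.75
eef_pos: [0.5706, -0.0075, 0.2404]
eef_rot: [0.995, -0.098, -0.0, -0.0]
wrist_force: [-0.9, -0.1, -4.8]
opening: 0.0322
finger_force: 92.3
```

```bash
python3 -m creep '[{"dx":0,"dy":0,"dz":0,"ax":0,"ay":0,"az":0},{"dx":0,"dy":0,"dz":0,"ax":0,"ay":0,"az":0},{"dx":0,"dy":0,"dz":0,"ax":0,"ay":0,"az":0},{"dx":0,"dy":0,"dz":-0.4,"ax":0,"ay":0,"az":0},{"dx":0,"dy":0,"dz":-0.7,"ax":0,"ay":0,"az":0},{"dx":0,"dy":0,"dz":-0.7,"ax":0,"ay":0,"az":0},{"dx":0,"dy":0,"dz":-0.2,"ax":0,"ay":0,"az":0},{"dx":0,"dy":0,"dz":0,"ax":0,"ay":0,"az":0},{"dx":0,"dy":0,"dz":0,"ax":0,"ay":0,"az":0}]' 50
python3 - <<'E'
from h import *
c=snap('wrist','w12'); s=ctrl.state(); im=c['pixels'].astype(np.uint8); hsv=cv2.cvtColor(im,cv2.COLOR_RGB2HSV)
p=w2pix(c,[(.644,-.0226,.134),(.570,-.008,.088)]); print(p)
x,y=p[0].astype(int); m=((hsv[...,2]<75)&(hsv[...,1]<90)).astype(np.uint8); n,l,st,ce=cv2.connectedComponentsWithStats(m)
print([(st[i].tolist(),ce[i].round(1).tolist()) for i in range(1,n) if st[i][4]>300 and st[i][1]<220])
for i in range(1,n):
    if st[i][4]>300 and st[i][1]<220:
        u,v,w,h,_=st[i]; print(pix2w(c,(u+w/2,v+h/2),.134), pix2w(c,[(u,v),(u+w,v)],.134)[:, :2].tolist())
g=im.astype(int).sum(2); X,Y=p[1].astype(int); print(X,Y,g[Y,X-45:X+45].tolist()); print(g[Y-45:Y+45,X].tolist()); print(s['eef_pos'])
E
```

```text
time: 42.65
eef_pos: [0.5702, -0.0074, 0.3392]
eef_rot: [0.995, -0.098, -0.001, -0.0]
wrist_force: [-0.3, -0.7, 0.5]
opening: 0.0502
finger_force: 0.0
[[258.60162585  94.01028883]
 [258.74818008 195.56916705]]
[([58, 71, 113, 58, 430], [133.9, 100.6]), ([242, 76, 36, 38, 680], [257.5, 96.5])]
[[0.65703989 0.05878638 0.134     ]] [[0.678052858276393, 0.08459029209994579], [0.6655605602958485, 0.02279436387569448]]
[[ 0.64331822 -0.02327424  0.134     ]] [[0.6552259456470263, -0.015385574746456252], [0.6512746690395183, -0.035106630401642455]]
258 195 [237, 245, 267, 264, 266, 265, 267, 259, 266, 269, 261, 253, 201, 210, 221, 232, 233, 235, 227, 231, 225, 230, 228, 245, 375, 470, 464, 473, 473, 477, 473, 466, 467, 464, 420, 329, 276, 343, 377, 399, 370, 351, 351, 345, 335, 332, 324, 313, 313, 303, 294, 315, 376, 412, 365, 312, 404, 439, 458, 480, 475, 467, 461, 589, 718, 715, 660, 375, 164, 235, 337, 344, 323, 327, 327, 318, 330, 320, 308, 310, 304, 315, 321, 303, 311, 304, 291, 262, 272, 336]
[710, 710, 708, 710, 710, 708, 709, 706, 709, 709, 708, 707, 709, 711, 709, 706, 704, 705, 705, 703, 705, 712, 682, 471, 443, 668, 706, 697, 696, 694, 699, 705, 707, 688, 596, 568, 579, 555, 495, 457, 442, 376, 318, 320, 333, 332, 323, 315, 311, 319, 314, 309, 316, 313, 340, 430, 465, 473, 428, 381, 388, 395, 398, 396, 397, 392, 391, 385, 388, 392, 387, 387, 385, 393, 391, 385, 423, 450, 441, 431, 507, 549, 548, 539, 549, 477, 401, 467, 534, 492]
[ 0.57003664 -0.00741687  0.3384862 ]
```

```bash
python3 -m creep '[{"dx":0.5,"dy":0.006,"dz":0,"ax":0,"ay":0,"az":0},{"dx":0.5,"dy":0.006,"dz":0,"ax":0,"ay":0,"az":0},{"dx":0.5,"dy":0.006,"dz":0,"ax":0,"ay":0,"az":0},{"dx":0,"dy":0,"dz":0.5,"ax":0,"ay":0,"az":0},{"dx":0,"dy":0,"dz":0.5,"ax":0,"ay":0,"az":0},{"dx":0,"dy":0,"dz":0.35,"ax":0,"ay":0,"az":0},{"dx":0,"dy":0,"dz":0,"ax":0,"ay":0,"az":0}]' 46;python3 -m creep '[{"dx":0,"dy":0,"dz":0,"ax":0,"ay":0,"az":0},{"dx":0,"dy":0,"dz":0,"ax":0,"ay":0,"az":0},{"dx":0,"dy":0,"dz":0,"ax":0,"ay":0,"az":0},{"dx":0,"dy":0,"dz":0,"ax":0,"ay":0,"az":0},{"dx":0,"dy":0,"dz":0,"ax":0,"ay":0,"az":0},{"dx":0,"dy":0,"dz":0,"ax":0,"ay":0,"az":0}]' 0 50;python3 -m creep '[{"dx":-0.0905,"dy":0.513,"dz":0,"ax":0,"ay":0,"az":0},{"dx":-0.2604,"dy":0.4512,"dz":0,"ax":0,"ay":0,"az":0},{"dx":-0.3991,"dy":0.3348,"dz":0,"ax":0,"ay":0,"az":0},{"dx":-0.4895,"dy":0.1782,"dz":0,"ax":0,"ay":0,"az":0},{"dx":0,"dy":0,"dz":0,"ax":0,"ay":0,"az":0}]'
python3 - <<'E'
from h import *
s=ctrl.state();M=R.from_quat(s['eef_rot']).as_matrix();print((s['eef_pos']-[.5702,-.0083,0])@M*1e3, s['wrist_force']@M)
E
```

```text
time: 43.4
eef_pos: [0.6423, -0.0228, 0.2679]
eef_rot: [0.995, -0.098, -0.004, -0.0]
wrist_force: [-0.7, -0.8, 0.9]
opening: 0.0459
finger_force: 0.0
time: 44.0
eef_pos: [0.6444, -0.0232, 0.274]
eef_rot: [0.995, -0.098, 0.001, 0.0]
wrist_force: [1.3, 0.2, 1.8]
opening: 0.0205
finger_force: 49.0
time: 44.5
eef_pos: [0.5671, -0.0837, 0.2736]
eef_rot: [0.995, -0.099, -0.0, -0.0]
wrist_force: [-0.1, 2.1, 2.1]
opening: 0.0209
finger_force: 49.7
[  11.69179826   74.26914744 -273.66717797] [-0.53707576 -2.01627634 -2.06735142]
```

```bash
python3 -m creep '[{"dx":-0.521,"dy":0,"dz":0,"ax":0,"ay":0,"az":0},{"dx":-0.4895,"dy":-0.1782,"dz":0,"ax":0,"ay":0,"az":0},{"dx":-0.3991,"dy":-0.3348,"dz":0,"ax":0,"ay":0,"az":0},{"dx":-0.2604,"dy":-0.4512,"dz":0,"ax":0,"ay":0,"az":0},{"dx":-0.0905,"dy":-0.513,"dz":0,"ax":0,"ay":0,"az":0},{"dx":0.0905,"dy":-0.513,"dz":0,"ax":0,"ay":0,"az":0},{"dx":0.2604,"dy":-0.4512,"dz":0,"ax":0,"ay":0,"az":0},{"dx":0.3991,"dy":-0.3348,"dz":0,"ax":0,"ay":0,"az":0},{"dx":0.4895,"dy":-0.1782,"dz":0,"ax":0,"ay":0,"az":0},{"dx":0,"dy":0,"dz":0,"ax":0,"ay":0,"az":0}]'
python3 - <<'E'
from h import *
s=ctrl.state();M=R.from_quat(s['eef_rot']).as_matrix();print((s['eef_pos']-[.5702,-.0083,0])@M*1e3, s['wrist_force']@M)
E
```

```text
time: 45.5
eef_pos: [0.5743, 0.0668, 0.2739]
eef_rot: [0.995, -0.098, 0.002, -0.0]
wrist_force: [-0.3, 2.2, 4.2]
opening: 0.0207
finger_force: 50.7
[  -9.82107138  -74.59271008 -273.86043346] [-0.71090133 -2.07109763 -4.23782495]
```

```bash
python3 -m creep '[{"dx":0.521,"dy":0,"dz":0,"ax":0,"ay":0,"az":0},{"dx":0.4895,"dy":0.1782,"dz":0,"ax":0,"ay":0,"az":0},{"dx":0.3991,"dy":0.3348,"dz":0,"ax":0,"ay":0,"az":0},{"dx":0.2604,"dy":0.4512,"dz":0,"ax":0,"ay":0,"az":0},{"dx":0.0905,"dy":0.513,"dz":0,"ax":0,"ay":0,"az":0},{"dx":-0.0905,"dy":0.513,"dz":0,"ax":0,"ay":0,"az":0},{"dx":-0.2604,"dy":0.4512,"dz":0,"ax":0,"ay":0,"az":0},{"dx":-0.3991,"dy":0.3348,"dz":0,"ax":0,"ay":0,"az":0},{"dx":-0.4895,"dy":0.1782,"dz":0,"ax":0,"ay":0,"az":0},{"dx":-0.521,"dy":0,"dz":0,"ax":0,"ay":0,"az":0},{"dx":-0.4895,"dy":-0.1782,"dz":0,"ax":0,"ay":0,"az":0},{"dx":-0.3991,"dy":-0.3348,"dz":0,"ax":0,"ay":0,"az":0},{"dx":-0.2604,"dy":-0.4512,"dz":0,"ax":0,"ay":0,"az":0},{"dx":-0.0905,"dy":-0.513,"dz":0,"ax":0,"ay":0,"az":0},{"dx":0.0905,"dy":-0.513,"dz":0,"ax":0,"ay":0,"az":0},{"dx":0.2604,"dy":-0.4512,"dz":0,"ax":0,"ay":0,"az":0},{"dx":0.3991,"dy":-0.3348,"dz":0,"ax":0,"ay":0,"az":0},{"dx":0.4895,"dy":-0.1782,"dz":0,"ax":0,"ay":0,"az":0},{"dx":0,"dy":0,"dz":0,"ax":0,"ay":0,"az":0}]'
python3 - <<'E'
from h import *
s=ctrl.state();M=R.from_quat(s['eef_rot']).as_matrix();print((s['eef_pos']-[.5702,-.0083,0])@M*1e3, s['wrist_force']@M)
E
```

```text
time: 47.4
eef_pos: [0.5737, 0.0668, 0.2738]
eef_rot: [0.995, -0.098, 0.001, -0.0]
wrist_force: [0.5, 2.7, 4.9]
opening: 0.0205
finger_force: 51.2
[ -10.5087727   -74.5520112  -273.78865735] [-0.02529546 -2.77930083 -4.88372548]
```

```bash
python3 -m creep '[{"dx":0.521,"dy":0,"dz":0,"ax":0,"ay":0,"az":0},{"dx":0.4895,"dy":0.1782,"dz":0,"ax":0,"ay":0,"az":0},{"dx":0.3991,"dy":0.3348,"dz":0,"ax":0,"ay":0,"az":0},{"dx":0.2604,"dy":0.4512,"dz":0,"ax":0,"ay":0,"az":0},{"dx":0.0905,"dy":0.513,"dz":0,"ax":0,"ay":0,"az":0},{"dx":-0.0905,"dy":0.513,"dz":0,"ax":0,"ay":0,"az":0},{"dx":-0.2604,"dy":0.4512,"dz":0,"ax":0,"ay":0,"az":0},{"dx":-0.3991,"dy":0.3348,"dz":0,"ax":0,"ay":0,"az":0},{"dx":-0.4895,"dy":0.1782,"dz":0,"ax":0,"ay":0,"az":0},{"dx":-0.521,"dy":0,"dz":0,"ax":0,"ay":0,"az":0},{"dx":-0.4895,"dy":-0.1782,"dz":0,"ax":0,"ay":0,"az":0},{"dx":-0.3991,"dy":-0.3348,"dz":0,"ax":0,"ay":0,"az":0},{"dx":0,"dy":0,"dz":0,"ax":0,"ay":0,"az":0}]'; python3 -m creep '[{"dx":-0.13,"dy":-0.2256,"dz":0,"ax":0,"ay":0,"az":0},{"dx":-0.13,"dy":-0.2256,"dz":0,"ax":0,"ay":0,"az":0},{"dx":0,"dy":0,"dz":0,"ax":0,"ay":0,"az":0}]';python3 - <<'E'
from h import *
s=ctrl.state();M=R.from_quat(s['eef_rot']).as_matrix();print((s['eef_pos']-[.5702,-.0083,0])@M*1e3, s['wrist_force']@M)
E
```

```text
time: 48.7
eef_pos: [0.5029, -0.0425, 0.2734]
eef_rot: [0.995, -0.098, 0.002, -0.001]
wrist_force: [5.1, 2.8, 1.4]
opening: 0.0209
finger_force: 51.0
time: 49.0
eef_pos: [0.4959, -0.0184, 0.2733]
eef_rot: [0.995, -0.098, 0.001, -0.0]
wrist_force: [2.2, -0.5, 3.4]
opening: 0.0205
finger_force: 51.2
[ -70.29319853   24.07555806 -273.52072946] [ 2.23466293  0.06650312 -3.41587427]
```

```bash
python3 -m creep '[{"dx":-0.0678,"dy":-0.2525,"dz":0,"ax":0,"ay":0,"az":0},{"dx":0,"dy":0,"dz":0,"ax":0,"ay":0,"az":0}]'; python3 -m creep '[{"dx":-0.011,"dy":-0.13,"dz":0,"ax":0,"ay":0,"az":0},{"dx":0,"dy":0,"dz":0,"ax":0,"ay":0,"az":0},{"dx":0,"dy":0,"dz":0,"ax":0,"ay":0,"az":0}]';python3 - <<'E'
from h import *
s=ctrl.state();M=R.from_quat(s['eef_rot']).as_matrix();print((s['eef_pos']-[.5702,-.0083,0])@M*1e3, s['wrist_force']@M)
E
```

```text
time: 49.2
eef_pos: [0.4955, -0.0056, 0.2732]
eef_rot: [0.995, -0.098, 0.0, -0.0]
wrist_force: [1.2, 0.4, 5.2]
opening: 0.0209
finger_force: 51.4
time: 49.5
eef_pos: [0.4963, 0.0001, 0.2732]
eef_rot: [0.995, -0.098, -0.0, -0.0]
wrist_force: [-1.1, 0.9, 6.5]
opening: 0.0205
finger_force: 51.7
[ -74.38609702    6.17312287 -273.10918714] [-1.26485776 -0.63091557 -6.47506167]
```

```bash
python3 -m creep '[{"dx":0,"dy":-0.13,"dz":0,"ax":0,"ay":0,"az":0},{"dx":0,"dy":0,"dz":0,"ax":0,"ay":0,"az":0},{"dx":0,"dy":0,"dz":0,"ax":0,"ay":0,"az":0}]'; python3 -m creep '[{"dx":0.011,"dy":-0.13,"dz":0,"ax":0,"ay":0,"az":0},{"dx":0,"dy":0,"dz":0,"ax":0,"ay":0,"az":0},{"dx":0,"dy":0,"dz":0,"ax":0,"ay":0,"az":0}]';python3 - <<'E'
from h import *
s=ctrl.state();M=R.from_quat(s['eef_rot']).as_matrix();print((s['eef_pos']-[.5702,-.0083,0])@M*1e3, s['wrist_force']@M)
E
```

```text
time: 49.8
eef_pos: [0.4974, 0.006, 0.2732]
eef_rot: [0.995, -0.098, -0.001, 0.001]
wrist_force: [-2.9, -3.2, 7.8]
opening: 0.0203
finger_force: 51.8
time: 50.1
eef_pos: [0.499, 0.0116, 0.2731]
eef_rot: [0.995, -0.098, -0.002, 0.002]
wrist_force: [-5.8, -6.4, 9.4]
opening: 0.0208
finger_force: 52.1
[ -74.64142538   -4.3817287  -272.91130606] [-4.49873565  7.5019118  -9.37455611]
```

```bash
cat > jaw.py <<'E'
from h import *
import sys
c=snap('top',sys.argv[1]); g=c['pixels'].astype(int).sum(2); a=np.radians(4.73);Rm=np.array([[np.cos(a),-np.sin(a)],[np.sin(a),np.cos(a)]])
xs=np.arange(-100,-20,3.)
for y in(-35,35,95):
    P=np.array([np.r_[Rm@[x/1e3,y/1e3]+[.5745,.1570],.05] for x in xs]); q=w2pix(c,P)
    v=[int(cv2.getRectSubPix(c['pixels'].astype(np.uint8),(1,1),(float(u),float(w))).sum()) for u,w in q]
    print(y,list(zip(xs.astype(int).tolist(),v)))
E
python3 jaw.py top5
```

```text
-35 [(-100, 256), (-97, 255), (-94, 256), (-91, 254), (-88, 251), (-85, 247), (-82, 242), (-79, 232), (-76, 222), (-73, 219), (-70, 214), (-67, 210), (-64, 212), (-61, 226), (-58, 237), (-55, 252), (-52, 276), (-49, 282), (-46, 291), (-43, 297), (-40, 302), (-37, 303), (-34, 279), (-31, 225), (-28, 123), (-25, 107), (-22, 112)]
35 [(-100, 456), (-97, 520), (-94, 513), (-91, 508), (-88, 512), (-85, 523), (-82, 534), (-79, 540), (-76, 542), (-73, 545), (-70, 554), (-67, 547), (-64, 482), (-61, 343), (-58, 123), (-55, 152), (-52, 205), (-49, 247), (-46, 245), (-43, 243), (-40, 243), (-37, 258), (-34, 333), (-31, 431), (-28, 498), (-25, 521), (-22, 523)]
95 [(-100, 418), (-97, 493), (-94, 472), (-91, 471), (-88, 515), (-85, 557), (-82, 546), (-79, 541), (-76, 535), (-73, 529), (-70, 525), (-67, 511), (-64, 459), (-61, 342), (-58, 123), (-55, 143), (-52, 197), (-49, 240), (-46, 238), (-43, 234), (-40, 236), (-37, 260), (-34, 344), (-31, 432), (-28, 495), (-25, 525), (-22, 526)]
```

```bash
python3 -m creep '[{"dx":-0.01,"dy":0.13,"dz":0,"ax":0,"ay":0,"az":0},{"dx":0,"dy":0.13,"dz":0,"ax":0,"ay":0,"az":0},{"dx":0,"dy":0.05,"dz":0,"ax":0,"ay":0,"az":0},{"dx":0,"dy":0,"dz":0,"ax":0,"ay":0,"az":0}]';python3 -m creep '[{"dx":0,"dy":0,"dz":0,"ax":0,"ay":0,"az":0},{"dx":0,"dy":0,"dz":0,"ax":0,"ay":0,"az":0},{"dx":0,"dy":0,"dz":0,"ax":0,"ay":0,"az":0},{"dx":0,"dy":0,"dz":-0.6,"ax":0,"ay":0,"az":0},{"dx":0,"dy":0,"dz":-0.7,"ax":0,"ay":0,"az":0},{"dx":-0.6,"dy":0,"dz":-0.1,"ax":0,"ay":0,"az":0},{"dx":-0.6,"dy":0,"dz":0,"ax":0,"ay":0,"az":0},{"dx":0,"dy":0,"dz":0,"ax":0,"ay":0,"az":0},{"dx":0,"dy":0,"dz":0,"ax":0,"ay":0,"az":0}]' 46
python3 - <<'E'
from h import *
c=snap('wrist','w13'); s=ctrl.state(); im=c['pixels'].astype(np.uint8); hsv=cv2.cvtColor(im,cv2.COLOR_RGB2HSV)
print(s['eef_pos'],w2pix(c,[(.498,.003,.134),(.570,-.008,.088),(.62,-.012,.081)]))
m=((hsv[...,2]<75)&(hsv[...,1]<90)).astype(np.uint8); n,l,st,ce=cv2.connectedComponentsWithStats(m)
for i in range(1,n):
    if st[i][4]>150 and st[i][1]<330: print(st[i].tolist(),ce[i].round(1).tolist())
m=((hsv[...,2]>120)&(hsv[...,1]<30)).astype(np.uint8); n,l,st,ce=cv2.connectedComponentsWithStats(m)
for i in range(1,n):
    if st[i][4]>150: print('w',st[i].tolist(),ce[i].round(1).tolist())
E
python3 jaw.py top6 | head -0
```

```text
time: 50.55
eef_pos: [0.4958, -0.0028, 0.2731]
eef_rot: [0.995, -0.099, -0.0, -0.0]
wrist_force: [0.3, 0.9, 5.5]
opening: 0.0207
finger_force: 51.5
time: 51.45
eef_pos: [0.4366, 0.0092, 0.3427]
eef_rot: [0.995, -0.098, -0.0, -0.0]
wrist_force: [-0.1, -0.6, 0.2]
opening: 0.0459
finger_force: 0.0
[0.43709679 0.00905773 0.34287746] [[247.91195808 119.18817558]
 [244.19941801   5.12815327]
 [234.65496687 -77.84500787]]
[0, 66, 196, 86, 583] [114.5, 112.7]
[241, 104, 35, 35, 792] [257.5, 122.0]
[0, 228, 512, 156, 41532] [257.1, 332.1]
w [219, 0, 53, 106, 2866] [248.1, 40.7]
w [35, 242, 94, 40, 2588] [81.6, 261.8]Exception ignored on flushing sys.stdout:
BrokenPipeError: [Errno 32] Broken pipe
```

Run:
```python
from h import *
c=load('w13'); H=pix2w(c,(258.3,121),.134)[0]; v=np.array([.5702,-.0083])-H[:2]; print(H,np.linalg.norm(v),np.degrees(np.arctan2(v[1],v[0])))
g=c['pixels'].astype(int).sum(2)
for r in (70,80,90): print(r,g[r,225:275].tolist())
s=ctrl.state(); print(tool([.5700-s['eef_pos'][0],-.0080-s['eef_pos'][1],0]))
```

```text
[ 0.4957614  -0.00283478  0.134     ] 0.07463896102526849 -4.199073529787972
70 [375, 371, 361, 365, 353, 341, 340, 331, 325, 315, 278, 200, 199, 195, 189, 178, 157, 159, 397, 656, 715, 734, 732, 730, 730, 734, 738, 737, 734, 733, 735, 737, 738, 739, 743, 723, 599, 343, 175, 205, 222, 244, 276, 329, 329, 324, 320, 331, 377, 370]
80 [236, 198, 185, 141, 150, 174, 207, 213, 229, 245, 246, 246, 246, 240, 239, 245, 241, 240, 222, 376, 609, 704, 734, 732, 730, 728, 730, 736, 736, 734, 732, 732, 737, 736, 740, 742, 730, 632, 474, 351, 356, 370, 365, 362, 371, 369, 372, 393, 408, 419]
90 [412, 413, 417, 416, 418, 430, 387, 280, 284, 288, 296, 285, 289, 290, 292, 290, 286, 284, 293, 276, 342, 507, 676, 727, 730, 729, 725, 725, 733, 736, 734, 731, 730, 735, 734, 737, 745, 729, 648, 516, 345, 365, 371, 364, 367, 371, 368, 378, 402, 417]
[ 2.66703753e+00 -1.87362226e-01 -2.52816138e-06]
```

```bash
python3 -m creep '[{"dx":0.889,"dy":-0.0625,"dz":0,"ax":0,"ay":0,"az":0},{"dx":0.889,"dy":-0.0625,"dz":0,"ax":0,"ay":0,"az":0},{"dx":0.889,"dy":-0.0625,"dz":0,"ax":0,"ay":0,"az":0},{"dx":0,"dy":0,"dz":0,"ax":0,"ay":0,"az":-1},{"dx":0,"dy":0,"dz":0,"ax":0,"ay":0,"az":-0.24},{"dx":0,"dy":0,"dz":0.6,"ax":0,"ay":0,"az":0},{"dx":0,"dy":0,"dz":0.6,"ax":0,"ay":0,"az":0},{"dx":0,"dy":0,"dz":0.5,"ax":0,"ay":0,"az":0},{"dx":0,"dy":0,"dz":0.25,"ax":0,"ay":0,"az":0},{"dx":0,"dy":0,"dz":0.13,"ax":0,"ay":0,"az":0},{"dx":0,"dy":0,"dz":0,"ax":0,"ay":0,"az":0}]' 50;python3 -m creep '[{"dx":0,"dy":0,"dz":0,"ax":0,"ay":0,"az":0},{"dx":0,"dy":0,"dz":0,"ax":0,"ay":0,"az":0},{"dx":0,"dy":0,"dz":0,"ax":0,"ay":0,"az":0},{"dx":0,"dy":0,"dz":0,"ax":0,"ay":0,"az":0},{"dx":0,"dy":0,"dz":0,"ax":0,"ay":0,"az":0},{"dx":0,"dy":0,"dz":0,"ax":0,"ay":0,"az":0}]' 20 90;python3 -m creep '[{"dx":0,"dy":0,"dz":-0.2,"ax":0,"ay":0,"az":0},{"dx":0,"dy":0,"dz":-0.2,"ax":0,"ay":0,"az":0},{"dx":0,"dy":0,"dz":-0.2,"ax":0,"ay":0,"az":0},{"dx":0,"dy":0,"dz":-0.3,"ax":0,"ay":0,"az":0},{"dx":0,"dy":0,"dz":-0.4,"ax":0,"ay":0,"az":0},{"dx":0,"dy":0,"dz":-0.5,"ax":0,"ay":0,"az":0},{"dx":0,"dy":0,"dz":0,"ax":0,"ay":0,"az":0},{"dx":0,"dy":0,"dz":0,"ax":0,"ay":0,"az":0}]'
python3 - <<'E'
from h import *
s=ctrl.state();M=R.from_quat(s['eef_rot']).as_matrix();print(np.degrees(np.arctan2(M[1,0],M[0,0])),tool([.522-s['eef_pos'][0],-.427-s['eef_pos'][1],0]))
E
```

```text
time: 52.65
eef_pos: [0.5695, -0.0079, 0.2389]
eef_rot: [0.999, -0.037, -0.0, -0.0]
wrist_force: [-0.5, -0.1, -0.8]
opening: 0.0497
finger_force: 0.0
time: 53.25
eef_pos: [0.5703, -0.0079, 0.2408]
eef_rot: [0.999, -0.037, 0.001, 0.0]
wrist_force: [-1.8, 1.3, 6.7]
opening: 0.0325
finger_force: 90.8
time: 54.05
eef_pos: [0.5693, -0.0078, 0.3291]
eef_rot: [0.999, -0.037, 0.0, 0.0]
wrist_force: [-0.2, -0.4, -5.6]
opening: 0.0326
finger_force: 91.6
-4.192848618816052 [-3.30295912e-01  8.43055131e+00  1.00372026e-03]
```

```bash
python3 -m creep '[{"dx":-0.0213,"dy":0.838,"dz":0,"ax":0,"ay":0,"az":0},{"dx":-0.0213,"dy":0.838,"dz":0,"ax":0,"ay":0,"az":0},{"dx":-0.0213,"dy":0.838,"dz":0,"ax":0,"ay":0,"az":0},{"dx":-0.0213,"dy":0.838,"dz":0,"ax":0,"ay":0,"az":0},{"dx":-0.0213,"dy":0.838,"dz":0,"ax":0,"ay":0,"az":0},{"dx":-0.0213,"dy":0.838,"dz":0,"ax":0,"ay":0,"az":0},{"dx":-0.0213,"dy":0.838,"dz":0,"ax":0,"ay":0,"az":0},{"dx":-0.0213,"dy":0.838,"dz":0,"ax":0,"ay":0,"az":0},{"dx":-0.0213,"dy":0.838,"dz":0,"ax":0,"ay":0,"az":0},{"dx":-0.0213,"dy":0.838,"dz":0,"ax":0,"ay":0,"az":0},{"dx":0,"dy":0,"dz":0,"ax":0,"ay":0,"az":1},{"dx":0,"dy":0,"dz":0,"ax":0,"ay":0,"az":0.22},{"dx":0,"dy":0,"dz":0.6,"ax":0,"ay":0,"az":0},{"dx":0,"dy":0,"dz":0.6,"ax":0,"ay":0,"az":0},{"dx":0,"dy":0,"dz":0.6,"ax":0,"ay":0,"az":0},{"dx":0,"dy":0,"dz":0.5,"ax":0,"ay":0,"az":0},{"dx":0,"dy":0,"dz":0,"ax":0,"ay":0,"az":0},{"dx":0,"dy":0,"dz":0,"ax":0,"ay":0,"az":0}]'; python3 jaw.py top7
python3 - <<'E'
from h import *
c=load('top7');s=ctrl.state();print(s['eef_pos'])
E
```

```text
time: 55.85
eef_pos: [0.5283, -0.4239, 0.2131]
eef_rot: [0.995, -0.097, -0.001, -0.001]
wrist_force: [0.3, 0.5, -4.4]
opening: 0.0322
finger_force: 91.9
-35 [(-100, 368), (-97, 365), (-94, 360), (-91, 357), (-88, 352), (-85, 344), (-82, 301), (-79, 219), (-76, 162), (-73, 326), (-70, 465), (-67, 515), (-64, 478), (-61, 373), (-58, 224), (-55, 175), (-52, 252), (-49, 256), (-46, 256), (-43, 256), (-40, 255), (-37, 260), (-34, 315), (-31, 407), (-28, 509), (-25, 532), (-22, 539)]
35 [(-100, 471), (-97, 536), (-94, 527), (-91, 524), (-88, 527), (-85, 538), (-82, 550), (-79, 557), (-76, 559), (-73, 563), (-70, 570), (-67, 563), (-64, 497), (-61, 353), (-58, 117), (-55, 154), (-52, 214), (-49, 258), (-46, 254), (-43, 254), (-40, 253), (-37, 269), (-34, 344), (-31, 446), (-28, 514), (-25, 538), (-22, 539)]
95 [(-100, 433), (-97, 508), (-94, 488), (-91, 489), (-88, 534), (-85, 575), (-82, 562), (-79, 556), (-76, 551), (-73, 546), (-70, 541), (-67, 527), (-64, 473), (-61, 355), (-58, 127), (-55, 149), (-52, 205), (-49, 251), (-46, 247), (-43, 243), (-40, 246), (-37, 269), (-34, 354), (-31, 445), (-28, 512), (-25, 543), (-22, 539)]
[ 0.52877586 -0.42468899  0.21489915]
```

```bash
python3 -m creep '[{"dx":0,"dy":0,"dz":0.2,"ax":0,"ay":0,"az":0},{"dx":0,"dy":0,"dz":0.14,"ax":0,"ay":0,"az":0},{"dx":0,"dy":0,"dz":0.1,"ax":0,"ay":0,"az":0},{"dx":0,"dy":0,"dz":0,"ax":0,"ay":0,"az":0},{"dx":0,"dy":0,"dz":0,"ax":0,"ay":0,"az":0}]'
```

```text
time: 56.4
eef_pos: [0.5283, -0.425, 0.192]
eef_rot: [0.995, -0.097, 0.0, 0.0]
wrist_force: [-0.1, 0.7, -5.8]
opening: 0.0321
finger_force: 92.3
```

```bash
python3 -m creep '[{"dx":0,"dy":0,"dz":0,"ax":0,"ay":0,"az":0},{"dx":0,"dy":0,"dz":0,"ax":0,"ay":0,"az":0},{"dx":0,"dy":0,"dz":0,"ax":0,"ay":0,"az":0},{"dx":0,"dy":0,"dz":-0.4,"ax":0,"ay":0,"az":0},{"dx":0,"dy":0,"dz":-0.8,"ax":0,"ay":0,"az":0},{"dx":0,"dy":0,"dz":-0.8,"ax":0,"ay":0,"az":0},{"dx":0,"dy":0,"dz":-0.8,"ax":0,"ay":0,"az":0},{"dx":0,"dy":0,"dz":-0.8,"ax":0,"ay":0,"az":0},{"dx":0,"dy":0,"dz":-0.8,"ax":0,"ay":0,"az":0},{"dx":0,"dy":0,"dz":-0.8,"ax":0,"ay":0,"az":0},{"dx":0,"dy":0,"dz":0,"ax":0,"ay":0,"az":0}]' 60 30
python3 - <<'E'
from h import *
c=snap('wrist','w14'); im=c['pixels'].astype(np.uint8); s=ctrl.state(); print(s['eef_pos'])
v=np.array([np.cos(np.radians(-11.1)),np.sin(np.radians(-11.1))]); h=np.array([.528,-.425])
p=w2pix(c,[[*h,.039],[*(h+.05*v),.032],[*(h-.075*v),.085]]); print(p.round(0).tolist())
g=im.astype(int).sum(2); X,Y=p[0].round().astype(int); print(g[Y,X-25:X+25].tolist()); print(g[Y-25:Y+25,X].tolist())
X,Y=p[1].round().astype(int); print(g[Y,X-18:X+18].tolist());print(g[Y-18:Y+18,X].tolist())
E
```

```text
time: 57.5
eef_pos: [0.5288, -0.4254, 0.4612]
eef_rot: [0.995, -0.097, 0.005, 0.005]
wrist_force: [0.1, -0.3, 1.1]
opening: 0.06
finger_force: 0.0
[ 0.52854356 -0.42521078  0.45727845]
[[255.0, 162.0], [255.0, 124.0], [255.0, 226.0]]
[643, 650, 657, 658, 656, 646, 632, 621, 605, 502, 424, 430, 476, 616, 686, 686, 684, 663, 605, 552, 505, 602, 606, 635, 655, 665, 623, 472, 496, 499, 445, 431, 615, 687, 684, 682, 679, 671, 644, 616, 641, 663, 659, 648, 644, 638, 637, 639, 640, 636]
[693, 695, 695, 690, 690, 688, 685, 684, 686, 681, 681, 673, 635, 664, 692, 690, 685, 687, 600, 611, 625, 610, 602, 635, 652, 665, 517, 286, 301, 286, 381, 591, 685, 611, 534, 530, 566, 620, 686, 626, 540, 655, 695, 692, 704, 706, 619, 542, 549, 542]
[618, 621, 630, 582, 403, 417, 413, 381, 399, 476, 517, 537, 586, 616, 620, 644, 681, 700, 708, 698, 689, 674, 654, 641, 613, 571, 539, 511, 434, 484, 625, 645, 642, 646, 648, 645]
[659, 660, 650, 639, 642, 646, 584, 475, 500, 549, 583, 610, 632, 643, 664, 684, 693, 700, 708, 702, 680, 650, 620, 604, 579, 550, 511, 457, 493, 666, 703, 693, 695, 695, 690, 690]
```

```bash
python3 -m creep '[{"dx":-0.27,"dy":-0.857,"dz":0,"ax":0,"ay":0,"az":0},{"dx":-0.27,"dy":-0.857,"dz":0,"ax":0,"ay":0,"az":0},{"dx":-0.27,"dy":-0.857,"dz":0,"ax":0,"ay":0,"az":0},{"dx":-0.27,"dy":-0.857,"dz":0,"ax":0,"ay":0,"az":0},{"dx":-0.27,"dy":-0.857,"dz":0,"ax":0,"ay":0,"az":0},{"dx":-0.27,"dy":-0.857,"dz":0,"ax":0,"ay":0,"az":0},{"dx":-0.27,"dy":-0.857,"dz":0,"ax":0,"ay":0,"az":0},{"dx":-0.27,"dy":-0.857,"dz":0,"ax":0,"ay":0,"az":0},{"dx":-0.27,"dy":-0.857,"dz":0,"ax":0,"ay":0,"az":0},{"dx":-0.27,"dy":-0.857,"dz":0,"ax":0,"ay":0,"az":0},{"dx":-0.27,"dy":-0.857,"dz":0,"ax":0,"ay":0,"az":0},{"dx":-0.27,"dy":-0.857,"dz":0,"ax":0,"ay":0,"az":0},{"dx":-0.27,"dy":-0.857,"dz":0,"ax":0,"ay":0,"az":0},{"dx":-0.27,"dy":-0.857,"dz":0,"ax":0,"ay":0,"az":0},{"dx":-0.27,"dy":-0.857,"dz":0,"ax":0,"ay":0,"az":0},{"dx":-0.27,"dy":-0.857,"dz":0,"ax":0,"ay":0,"az":0},{"dx":-0.27,"dy":-0.857,"dz":0,"ax":0,"ay":0,"az":0},{"dx":-0.27,"dy":-0.857,"dz":0,"ax":0,"ay":0,"az":0},{"dx":0,"dy":0,"dz":0,"ax":0,"ay":0,"az":-1},{"dx":0,"dy":0,"dz":0,"ax":0,"ay":0,"az":-0.57}]'; python3 -m creep '[{"dx":0,"dy":0,"dz":0,"ax":0,"ay":0,"az":0},{"dx":0,"dy":0,"dz":0,"ax":0,"ay":0,"az":0}]'
python3 - <<'E'
from h import *
c=snap('wrist','w15'); s=ctrl.state(); M=R.from_quat(s['eef_rot']).as_matrix();print(np.degrees(np.arctan2(M[1,0],M[0,0])),tool([.439-s['eef_pos'][0],.3787-s['eef_pos'][1],.400-s['eef_pos'][2]]),s['joints'])
p=w2pix(c,[(.439,.3787,.262),(.465,.3777,.24)]);print(p)
t=snap('top','top8'); hsv=cv2.cvtColor(c['pixels'].astype(np.uint8),cv2.COLOR_RGB2HSV); X,Y=p[0].round().astype(int)
print(c['pixels'][Y,X-24:X+24].astype(int).sum(1).tolist()); print(c['pixels'][Y-24:min(Y+24,384),X].astype(int).sum(1).tolist())
E
```

```text
time: 59.55
eef_pos: [0.4387, 0.3802, 0.45]
eef_rot: [1.0, -0.016, -0.001, 0.001]
wrist_force: [0.3, -0.4, 0.1]
opening: 0.0599
finger_force: 0.0
time: 59.75
eef_pos: [0.4394, 0.3787, 0.4509]
eef_rot: [1.0, -0.02, -0.001, 0.0]
wrist_force: [0.1, -0.1, 0.2]
opening: 0.0603
finger_force: 0.0
-2.2714656536536872 [-0.00905436 -0.00326025  1.02381635] [ 5.15671698e-01  4.65291577e-02  1.69313637e+00 -1.59876933e-05
  1.40308380e+00  2.12611495e+00]
[[257.72621909 228.69234144]
 [257.66080949 176.54885195]]
[288, 289, 282, 280, 280, 280, 279, 281, 282, 276, 276, 291, 263, 273, 345, 421, 426, 437, 447, 415, 363, 367, 371, 377, 384, 386, 386, 386, 376, 372, 371, 371, 375, 381, 392, 395, 396, 396, 404, 400, 396, 393, 387, 362, 347, 339, 339, 335]
[284, 288, 291, 288, 287, 281, 301, 306, 375, 416, 426, 425, 433, 439, 441, 443, 446, 447, 444, 445, 452, 461, 413, 381, 384, 388, 387, 387, 382, 375, 371, 366, 367, 371, 376, 374, 367, 336, 318, 319, 317, 293, 282, 289, 298, 307, 296, 277]
```

```bash
python3 -m creep '[{"dx":0,"dy":0.06,"dz":0.5,"ax":0,"ay":0,"az":-0.15},{"dx":0,"dy":0,"dz":0.5,"ax":0,"ay":0,"az":0},{"dx":0,"dy":0,"dz":0,"ax":0,"ay":0,"az":0},{"dx":0,"dy":0,"dz":0,"ax":0,"ay":0,"az":0}]';python3 -m creep '[{"dx":0,"dy":0,"dz":0,"ax":0,"ay":0,"az":0},{"dx":0,"dy":0,"dz":0,"ax":0,"ay":0,"az":0},{"dx":0,"dy":0,"dz":0,"ax":0,"ay":0,"az":0},{"dx":0,"dy":0,"dz":0,"ax":0,"ay":0,"az":0},{"dx":0,"dy":0,"dz":0,"ax":0,"ay":0,"az":0},{"dx":0,"dy":0,"dz":0,"ax":0,"ay":0,"az":0},{"dx":0,"dy":0,"dz":0,"ax":0,"ay":0,"az":0}]' 0 30;python3 -m creep '[{"dx":0.022,"dy":0.44,"dz":0,"ax":0,"ay":0,"az":-1},{"dx":0.022,"dy":0.44,"dz":0,"ax":0,"ay":0,"az":-1},{"dx":0.022,"dy":0.44,"dz":0,"ax":0,"ay":0,"az":-1},{"dx":0.022,"dy":0.44,"dz":0,"ax":0,"ay":0,"az":-1},{"dx":0,"dy":0,"dz":0,"ax":0,"ay":0,"az":0}]'
python3 - <<'E'
from h import *
s=ctrl.state();M=R.from_quat(s['eef_rot']).as_matrix();r=s['eef_pos'][:2]-[.6586,.3705];print(np.linalg.norm(r),np.degrees(np.arctan2(r[1],r[0])),np.degrees(np.arctan2(M[1,0],M[0,0])),s['wrist_force']@M)
E
```

```text
time: 60.25
eef_pos: [0.4395, 0.3756, 0.4021]
eef_rot: [1.0, -0.012, -0.0, 0.0]
wrist_force: [0.9, 0.1, -0.3]
opening: 0.0604
finger_force: 0.0
time: 60.95
eef_pos: [0.4398, 0.3751, 0.4037]
eef_rot: [1.0, -0.012, 0.001, 0.002]
wrist_force: [-1.2, -6.9, 5.3]
opening: 0.021
finger_force: 29.8
time: 61.45
eef_pos: [0.4557, 0.2881, 0.4037]
eef_rot: [0.982, 0.187, 0.001, 0.0]
wrist_force: [-1.0, -0.7, 4.7]
opening: 0.0209
finger_force: 30.9
0.21899629168366203 -157.88525599395953 21.51281772984345 [-1.21095262  0.27659126 -4.71120155]
```

```bash
python3 -m creep '[{"dx":0.022,"dy":0.44,"dz":0,"ax":0,"ay":0,"az":-1},{"dx":0.022,"dy":0.44,"dz":0,"ax":0,"ay":0,"az":-1},{"dx":0.022,"dy":0.44,"dz":0,"ax":0,"ay":0,"az":-1},{"dx":0.022,"dy":0.44,"dz":0,"ax":0,"ay":0,"az":-1},{"dx":0.022,"dy":0.44,"dz":0,"ax":0,"ay":0,"az":-1},{"dx":0.022,"dy":0.44,"dz":0,"ax":0,"ay":0,"az":-1},{"dx":0.022,"dy":0.44,"dz":0,"ax":0,"ay":0,"az":-1},{"dx":0,"dy":0,"dz":0,"ax":0,"ay":0,"az":0}]';python3 -m creep '[{"dx":0.01,"dy":0.22,"dz":0,"ax":0,"ay":0,"az":-0.5},{"dx":0,"dy":0,"dz":0,"ax":0,"ay":0,"az":0},{"dx":0,"dy":0,"dz":0,"ax":0,"ay":0,"az":0}]'
python3 - <<'E'
from h import *
s=ctrl.state();M=R.from_quat(s['eef_rot']).as_matrix();r=s['eef_pos'][:2]-[.6586,.3705];print(np.linalg.norm(r),np.degrees(np.arctan2(r[1],r[0])),np.degrees(np.arctan2(M[1,0],M[0,0])),s['wrist_force']@M)
E
```

```text
time: 62.25
eef_pos: [0.5571, 0.1761, 0.4037]
eef_rot: [0.859, 0.512, 0.002, 0.001]
wrist_force: [0.8, 1.2, 5.5]
opening: 0.0212
finger_force: 31.4
time: 62.55
eef_pos: [0.5653, 0.1723, 0.4037]
eef_rot: [0.846, 0.533, 0.001, 0.001]
wrist_force: [0.1, -0.6, 5.3]
opening: 0.0211
finger_force: 31.4
0.21900598366617102 -115.20709168138364 64.43818494531675 [-0.4773056   0.33644612 -5.29577275]
```

```bash
python3 -m creep '[{"dx":0.01,"dy":0.22,"dz":0,"ax":0,"ay":0,"az":-0.5},{"dx":0,"dy":0.1,"dz":0,"ax":0,"ay":0,"az":-0.2},{"dx":0,"dy":0,"dz":0,"ax":0,"ay":0,"az":0},{"dx":0,"dy":0,"dz":0,"ax":0,"ay":0,"az":0}]'; python3 -m creep '[{"dx":0,"dy":0.1,"dz":0,"ax":0,"ay":0,"az":-0.2},{"dx":0,"dy":0,"dz":0,"ax":0,"ay":0,"az":0},{"dx":0,"dy":0,"dz":0,"ax":0,"ay":0,"az":0}]'
python3 - <<'E'
from h import *
s=ctrl.state();M=R.from_quat(s['eef_rot']).as_matrix();r=s['eef_pos'][:2]-[.6586,.3705];print(np.linalg.norm(r),np.degrees(np.arctan2(r[1],r[0])),np.degrees(np.arctan2(M[1,0],M[0,0])),s['wrist_force']@M)
E
```

```text
time: 62.95
eef_pos: [0.5799, 0.1662, 0.4037]
eef_rot: [0.827, 0.563, 0.001, 0.001]
wrist_force: [-0.2, -1.6, 5.1]
opening: 0.021
finger_force: 31.4
time: 63.25
eef_pos: [0.5845, 0.1645, 0.4037]
eef_rot: [0.821, 0.571, 0.001, 0.001]
wrist_force: [-0.2, -1.9, 4.9]
opening: 0.0211
finger_force: 31.4
0.21894935189715753 -109.78786060634116 69.6269047139323 [-1.85472396  0.49019851 -4.89930066]
```

```bash
python3 -m creep '[{"dx":0,"dy":0.1,"dz":0,"ax":0,"ay":0,"az":-0.2},{"dx":0,"dy":0,"dz":0,"ax":0,"ay":0,"az":0},{"dx":0,"dy":0,"dz":0,"ax":0,"ay":0,"az":0}]'; python3 -m creep '[{"dx":0,"dy":0.1,"dz":0,"ax":0,"ay":0,"az":-0.2},{"dx":0,"dy":0,"dz":0,"ax":0,"ay":0,"az":0},{"dx":0,"dy":0,"dz":0,"ax":0,"ay":0,"az":0}]'
python3 - <<'E'
from h import *
s=ctrl.state();M=R.from_quat(s['eef_rot']).as_matrix();r=s['eef_pos'][:2]-[.6586,.3705];print(np.linalg.norm(r),np.degrees(np.arctan2(r[1],r[0])),np.degrees(np.arctan2(M[1,0],M[0,0])),s['wrist_force']@M)
E
```

```text
time: 63.55
eef_pos: [0.5891, 0.1628, 0.4037]
eef_rot: [0.815, 0.579, 0.001, 0.001]
wrist_force: [0.3, -1.5, 5.4]
opening: 0.0213
finger_force: 31.4
time: 63.85
eef_pos: [0.5938, 0.1613, 0.4037]
eef_rot: [0.809, 0.587, 0.001, 0.001]
wrist_force: [0.3, -0.6, 5.1]
opening: 0.0212
finger_force: 31.4
0.21901272385290185 -107.19826795925938 71.9398714120922 [-0.46787381  0.47394682 -5.14503953]
```

```bash
python3 -m creep '[{"dx":0,"dy":0.1,"dz":0,"ax":0,"ay":0,"az":-0.2},{"dx":0,"dy":0,"dz":0,"ax":0,"ay":0,"az":0},{"dx":0,"dy":0,"dz":0,"ax":0,"ay":0,"az":0}]'; python3 -m creep '[{"dx":0,"dy":0.1,"dz":0,"ax":0,"ay":0,"az":-0.2},{"dx":0,"dy":0,"dz":0,"ax":0,"ay":0,"az":0},{"dx":0,"dy":0,"dz":0,"ax":0,"ay":0,"az":0}]';  python3 -m creep '[{"dx":0,"dy":0.1,"dz":0,"ax":0,"ay":0,"az":-0.2},{"dx":0,"dy":0,"dz":0,"ax":0,"ay":0,"az":0},{"dx":0,"dy":0,"dz":0,"ax":0,"ay":0,"az":0}]'
python3 - <<'E'
from h import *
s=ctrl.state();M=R.from_quat(s['eef_rot']).as_matrix();r=s['eef_pos'][:2]-[.6586,.3705];print(np.linalg.norm(r),np.degrees(np.arctan2(r[1],r[0])),np.degrees(np.arctan2(M[1,0],M[0,0])),s['wrist_force']@M)
E
```

```text
time: 64.15
eef_pos: [0.5975, 0.1603, 0.4037]
eef_rot: [0.803, 0.596, -0.001, -0.001]
wrist_force: [-9.7, 0.1, 10.4]
opening: 0.0209
finger_force: 32.0
time: 64.45
eef_pos: [0.5998, 0.1602, 0.4033]
eef_rot: [0.797, 0.604, -0.006, -0.006]
wrist_force: [-29.9, 2.7, 18.8]
opening: 0.0211
finger_force: 35.7
time: 64.75
eef_pos: [0.6022, 0.1602, 0.403]
eef_rot: [0.79, 0.612, -0.011, -0.011]
wrist_force: [-50.0, 7.2, 27.5]
opening: 0.0211
finger_force: 44.3
0.2177842167447216 -105.01868148818501 75.54531585019639 [ -5.6469108  -50.97863991 -25.98571334]
```

Stop reached. I'll unload, release, rise clear, and check the final state.

```bash
python3 -m creep '[{"dx":0,"dy":-0.22,"dz":0,"ax":0,"ay":0,"az":0},{"dx":0,"dy":0,"dz":0,"ax":0,"ay":0,"az":0}]'; python3 -m creep '[{"dx":0,"dy":0,"dz":0,"ax":0,"ay":0,"az":0},{"dx":0,"dy":0,"dz":0,"ax":0,"ay":0,"az":0},{"dx":0,"dy":0,"dz":0,"ax":0,"ay":0,"az":0},{"dx":0,"dy":0,"dz":-0.4,"ax":0,"ay":0,"az":0},{"dx":0,"dy":0,"dz":-0.8,"ax":0,"ay":0,"az":0},{"dx":0,"dy":0,"dz":-0.8,"ax":0,"ay":0,"az":0},{"dx":0,"dy":0,"dz":0,"ax":0,"ay":0,"az":0},{"dx":0,"dy":0,"dz":0,"ax":0,"ay":0,"az":0},{"dx":0,"dy":0,"dz":0,"ax":0,"ay":0,"az":0}]' 60
python3 - <<'E'
from h import *
c=snap('wrist','w16'); t=snap('top','top9'); g=c['pixels'].astype(int).sum(2)
p=w2pix(c,[(.597,.1605,.262)])[0].round().astype(int); print(p,g[p[1],p[0]-24:p[0]+24].tolist())
# pins of each station visible within the rosewood? compare top4 vs top9 outside arm
a=load('top4');d=[]
for x,y in((.590,.2294),(.5957,.1596),(.6015,.0898)):
    for k in(1,-1):
        q=w2pix(t,[(x-.0015+k*.0349,y-.0015+k*.0029,.044)])[0]; u,v=q.round().astype(int); d.append((q.round(1).tolist(),t['pixels'][v-2:v+3,u-2:u+3].astype(int).sum(2).max().item(),a['pixels'][v-2:v+3,u-2:u+3].astype(int).sum(2).max().item()))
print(d)
D=np.abs(t['pixels'].astype(int)-a['pixels'].astype(int)).sum(2)>90
# bystanders: offcut, sandblock, glue, jar, brush change between top4 and top9
for n,(u,v) in dict(offcut=(445,355),sand=(358,366),glue=(382,218),jar=(324,226),brush=(275,376)).items():
    u,v=int(u*.64),int(v*.64); print(n,D[v-10:v+10,u-12:u+12].sum())
print(ctrl.state()['time'])
E
```

```text
time: 64.95
eef_pos: [0.5961, 0.1608, 0.4032]
eef_rot: [0.791, 0.612, 0.0, -0.001]
wrist_force: [-0.4, 1.1, 4.9]
opening: 0.0213
finger_force: 31.8
time: 65.85
eef_pos: [0.5976, 0.1588, 0.4999]
eef_rot: [0.791, 0.612, -0.001, -0.001]
wrist_force: [-0.1, 0.9, -1.1]
opening: 0.0597
finger_force: 0.0
[258 200] [322, 254, 216, 240, 175, 182, 179, 177, 196, 320, 442, 454, 462, 473, 472, 467, 478, 487, 490, 488, 550, 626, 620, 616, 642, 671, 672, 674, 675, 675, 674, 672, 669, 660, 642, 625, 566, 274, 184, 186, 187, 194, 180, 166, 190, 226, 248, 269]
[([157.0, 177.8], 194, 331), ([159.6, 194.6], 168, 331), ([174.5, 174.4], 28, 327), ([177.2, 191.1], 183, 328), ([191.8, 171.0], 391, 400), ([194.7, 187.6], 304, 316)]
offcut 460
sand 0
glue 0
jar 0
brush 436
65.95
```

Run:
```python
from h import *
a=load('top4')['pixels'].astype(int); t0=load('top0')['pixels'].astype(int)
def cnt(A,B,u,v,r=12): return int((np.abs(A-B).sum(2)>90)[v-r:v+r,u-r:u+r].sum())
for f in('top7','top8','top9'):
    b=load(f); p=b['pixels'].astype(int)
    print(f,{n:cnt(p,t0,int(u*.64),int(v*.64)) for n,(u,v) in dict(offcut=(445,355),sand=(358,366),glue=(382,218),jar=(324,226),brush=(275,376)).items()},
     [cnt(p,a,*w2pix(b,[(x,y,.045)])[0].round().astype(int),r=9) for x,y in((.5885,.2279),(.5942,.1581),(.600,.0883))])
```

```text
top7 {'offcut': 568, 'sand': 532, 'glue': 0, 'jar': 0, 'brush': 348} [0, 0, 0]
top8 {'offcut': 61, 'sand': 0, 'glue': 0, 'jar': 0, 'brush': 0} [0, 0, 0]
top9 {'offcut': 61, 'sand': 0, 'glue': 0, 'jar': 0, 'brush': 24} [233, 225, 8]
```

```bash
python3 -c "
from bench import ctrl
print(ctrl.sign_off())"
```

```text
the job is handed in; nothing more can be done
None
```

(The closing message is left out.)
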